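Check in the battery packs at the charger

ROBOT

A 7-joint arm with a two-finger parallel gripper is mounted at the origin on the work surface. World frame = base frame: x ahead of the robot, y to its left, z up, the work surface at z = 0. Lengths are in m, angles in rad, forces in N, time in s.
With the tool pointing down it reaches from about 0.4 to 0.85 m from the base axis. Payload 4.4 kg.
Tool frame: the origin (TCP) lies at the very end of the fingers, on their centre line; the grasp point (between the pads) lies 19 mm behind it; z points along the fingers, y is the line along which they close (so a half turn about z gives the same grasp; the last joint's range is limited). The gripper opens to 94 mm and grips with 3 to 60 N. Pads are 16 mm wide; open, the fingers measure 119 mm over their backs; the gripper's body (75 mm by 177 mm) begins 78 mm behind the grasp point.
Start: joints at [-1.189, 0.628, 0.038, 1.517, -0.027, 0.996, -0.02], TCP at [0.281, 0.586, 0.205] pointing down, gripper open.
Joint ranges: [-3.06, 3.06], [-0.37, 2.12], [-1.25, 1.32], [0.18, 2.47], [-1.1, 4.24], [0.23, 1.98], [-2.94, 2.94]. Speed limits (rad/s): [2.57, 2.57, 3.14, 3.14, 3.14, 3.14, 3.14].

INTERFACE

Orientations are given as [roll, pitch, yaw] about the fixed x, y, z axes, in that order (R = Rz(yaw) Ry(pitch) Rx(roll)).
In Python, from plant import arm gives the robot as it stands. The module is installed in compiled form; this text tells all that it offers.
- The arm moves only by the shell command python3 -m handwheel 'ROWS' [OPENING] [FORCE]. ROWS is JSON, a list of rows, each a list of 6 numbers: the shift along the tool's x, y, z in m, then the turn, a rotation vector about the tool's x, y, z in degrees. A call has 1 to 8 rows; each row is the pose to reach, as a shift and turn from the pose commanded when the call began, along the tool's axes at that moment; what a row does not reach only later rows make up. A row lasts 1/10 s, in which the tool goes at most 50 mm and 8.59 degrees, less where a joint would pass 70% of its speed; a pose out of reach is approached as far as the arm can. A call with a gripper value outside its range is refused whole. OPENING is the opening, from 0 (shut) to 1 (fully open), set as the call begins (- or left out, the last holds). The fingers move at their own pace and stop on an object; FORCE is the grip in N (left out, the last holds). Time passes only in rows, so rows that repeat a pose let the fingers close. It gives the time, the measured TCP pose, the force, the opening and the grip force at its end, in the units of the state.
- arm.state(): the state, without advancing time (a new reading comes with each control period).
- arm.snapshot(name): name is "scene" or "top" or "wrist"; returns a dict with "pixels" (384x512x3 uint8, red, green, blue), "intrinsics" (3x3 intrinsics, pixels), "R" (3x3) and "t" (3): a world point X has camera coordinates R X + t. Camera axes: x right, y down, z forward; pixel columns grow to the right and rows downward; lengths in m; the calibration is good to about 2 mm. A picture is of the moment at which its call begins. There is no depth.
- arm.close_job(): hands the job in; it is judged then, once.
The state is a dict: "time_s": time; "joint_positions": joint angles; "qd": joint speeds; "effort": joint torques, N m; "position": TCP position; "orientation": TCP orientation; "force": force on the tool from outside, world axes, zero at the start; "torque": the same for the moment, N m; "width": finger opening in m; "finger_force": force on a finger pad.
Only numpy, scipy, OpenCV 4.12 (cv2) and the standard library are available. Lean on these libraries where they do the work, as an engineer would, in place of code of your own. Each camera call takes 0.05 s, during which the arm holds its last target. There are 200 camera calls.

TASK

Plug every battery pack on the bench fully home into the charger, one to a socket, with its sloped label towards the front, where the robot stands. Then take the scanner wand from its dock and scan the plugged packs in the order red, yellow, green, white (skipping any that are missing): hold the wand still for a good second with its lens about 10 cm off, square to the label and aimed at its middle. Last of all, when every pack is scanned and the wand stands in its dock again, push the power cabinet's door shut until it clicks on its catch, and leave the other things on the bench where they are.

Things in the scene. Friction and masses are not known exactly. Their poses are not given: they have to be found in the camera images.
- pack_red: red battery pack, 84 (its x) x 52 (its y) x 77 mm high, 450 g; may be absent. Lower 26 mm: black plug 76 x 44 mm; the red case above overhangs it by 4 mm all round. Origin: centre of the plug's underside, z up. Its -x end is cut to a 25 degree slope that carries the label. Grip across the 52 mm width (y), 30 to 70 mm above the origin.
- pack_yellow: yellow battery pack, 84 (its x) x 52 (its y) x 77 mm high, 450 g; may be absent. Lower 26 mm: black plug 76 x 44 mm; the yellow case above overhangs it by 4 mm all round. Origin: centre of the plug's underside, z up. Its -x end is cut to a 25 degree slope that carries the label. Grip across the 52 mm width (y), 30 to 70 mm above the origin.
- pack_green: green battery pack, 84 (its x) x 52 (its y) x 77 mm high, 450 g; may be absent. Lower 26 mm: black plug 76 x 44 mm; the green case above overhangs it by 4 mm all round. Origin: centre of the plug's underside, z up. Its -x end is cut to a 25 degree slope that carries the label. Grip across the 52 mm width (y), 30 to 70 mm above the origin.
- pack_white: white battery pack, 84 (its x) x 52 (its y) x 77 mm high, 450 g; may be absent. Lower 26 mm: black plug 76 x 44 mm; the white case above overhangs it by 4 mm all round. Origin: centre of the plug's underside, z up. Its -x end is cut to a 25 degree slope that carries the label. Grip across the 52 mm width (y), 30 to 70 mm above the origin.
- label_red (a point): centre of the barcode label (34 x 44 mm) on the sloped face of the red pack, at (-24, 0, 68.6) mm in the pack's frame; this point's z axis is the outward normal of the label (25 degrees from vertical, towards the pack's -x), its y the pack's y
- label_yellow (a point): centre of the barcode label (34 x 44 mm) on the sloped face of the yellow pack, at (-24, 0, 68.6) mm in the pack's frame; this point's z axis is the outward normal of the label (25 degrees from vertical, towards the pack's -x), its y the pack's y
- label_green (a point): centre of the barcode label (34 x 44 mm) on the sloped face of the green pack, at (-24, 0, 68.6) mm in the pack's frame; this point's z axis is the outward normal of the label (25 degrees from vertical, towards the pack's -x), its y the pack's y
- label_white (a point): centre of the barcode label (34 x 44 mm) on the sloped face of the white pack, at (-24, 0, 68.6) mm in the pack's frame; this point's z axis is the outward normal of the label (25 degrees from vertical, towards the pack's -x), its y the pack's y
- socket0 (a point): left socket (seen from the robot) of the grey charger (130 deep x 310 wide x 42 mm high, 60 mm black ridge behind): centre of its mouth in the top; x to the charger's back, y along the row (pitch 100 mm), z up. Hole 79 (x) x 47 (y) mm, 32 mm deep. A pack fully home rests its case on the charger's top, its origin 26 mm below this point.
- socket1 (a point): middle socket (seen from the robot) of the grey charger (130 deep x 310 wide x 42 mm high, 60 mm black ridge behind): centre of its mouth in the top; x to the charger's back, y along the row (pitch 100 mm), z up. Hole 79 (x) x 47 (y) mm, 32 mm deep. A pack fully home rests its case on the charger's top, its origin 26 mm below this point.
- socket2 (a point): right socket (seen from the robot) of the grey charger (130 deep x 310 wide x 42 mm high, 60 mm black ridge behind): centre of its mouth in the top; x to the charger's back, y along the row (pitch 100 mm), z up. Hole 79 (x) x 47 (y) mm, 32 mm deep. A pack fully home rests its case on the charger's top, its origin 26 mm below this point.
- scanner: square scanner wand, 36 x 36 x 150 mm, 250 g, orange above, black below, standing lens down in its dock. Origin: the lens, centre of its lower end; z runs up the wand, the beam leaves along -z. Reads a label 60 to 150 mm from the lens, within 15 mm of the beam's axis and 15 degrees of square, held still for a second. Grip the orange part, 34 mm wide, 60 to 130 mm above the origin, on any sides.
- dock_floor (a point): centre of the inner floor of the scanner's dock, 8 mm above the bench: a square grey cup, inside 46 x 46 mm, outside 62 x 62 mm, rim 55 mm above the bench, on a flat 90 mm steel foot; its x and y lie along the cup's sides. The scanner stands in it with its origin here
- door (a joint): door of the grey power cabinet (cabinet 120 deep x 170 wide x 180 mm high): angle in rad, 0 shut; upright hinge at its right edge (seen from the robot), positive opens towards the robot. A spring catch resists (a few newtons) over the last 0.1 rad and then holds the door at 0
- door_hinge (a point): point on the door's hinge axis at mid-height of the door, 95 mm above the bench; turns with the door: its y points along the door from the hinge to the free edge (164 mm away), x from the outer face to the inner face, z up. The outer face is 7 mm in front (-x)
- door_push (a point): point on the door's outer face to push at, 135 mm from the hinge axis and 155 mm above the bench (24 mm below the door's top edge); axes as door_hinge
- dolly: bystander: steel body dolly, 90 x 50 x 53 mm; origin at its underside (for lying tools near the middle)
- tape_roll: bystander: paper tape roll, 100 mm across, 40 mm high; origin at its underside (for lying tools near the middle)
- cleaner: bystander: white bottle, 68 mm across, 170 mm high; origin at its underside (for lying tools near the middle)
- spoon_dolly: bystander: dark round dolly, 56 mm across, 32 mm high, between charger and cabinet; origin at its underside (for lying tools near the middle)
Things that resemble listed ones, but are neither listed nor needed, are in the scene too. Several things have the shape of the scanner; the one meant has the colours described above.

How it is judged:
By the outcome, as a careful person would: the job done as asked, in the order asked, and still so for the second after the job is handed in, with the robot touching nothing.
Of pack_red, pack_yellow, pack_green, pack_white only 2 to 3 are there at a start; the rules pass over those that are not, and their reading is None.
At some moment in a run one of pack_red, pack_yellow, pack_green, pack_white may be knocked a few centimetres aside while the robot is not near it.
It also fails if it takes over 210 s, if anything falls off the work surface, if the arm or the gripper's body presses on something with over 40 N, if the wrist force passes 120 N, or if a joint passes its speed limit or range.

## Working session

There is one attempt and no reset: what is moved stays moved. The work goes in short steps, Python scripts to look and compute and a shell command to move; the robot and the scene stay as the last step left them, time stands still between calls to the robot, and variables do not carry over. Pictures are saved under pics/ and viewed, at most 14 in all, crops included, and the job is handed in when it is done.

```bash
mkdir -p pics; cat > h.py <<'E'
import numpy as np, cv2, json, sys
from plant import arm
from scipy.spatial.transform import Rotation as Ro
def snap(n,fn=None):
    s=arm.snapshot(n)
    s={k:np.array(v) for k,v in s.items()}
    np.savez('pics/last_%s.npz'%n,**s)
    if fn: cv2.imwrite('pics/'+fn,s['pixels'][:,:,::-1])
    return s
def load(n): return dict(np.load('pics/last_%s.npz'%n))
def ray(s,u,v,z):
    d=s['R'].T@np.linalg.inv(s['intrinsics'])@np.array([u,v,1.]); c=-s['R'].T@s['t']
    return c+d*(z-c[2])/d[2]
def proj(s,X):
    p=s['intrinsics']@(s['R']@np.asarray(X)+s['t']); return p[:2]/p[2]
def tool():
    st=arm.state(); return np.array(st['position']),Ro.from_euler('xyz',st['orientation'])
def go(p,rpy):
    "shift (tool axes, m) and rotvec (deg) from now to target"
    P,R=tool(); T=Ro.from_euler('xyz',rpy,degrees=True)
    print('shift',np.round(R.inv().apply(np.array(p)-P),4),'rot',np.round(np.degrees((R.inv()*T).as_rotvec()),2))
E
python3 - <<'E'
from h import *
a=snap('scene'); b=snap('top')
for n,s in(('s',a),('t',b)):
    cv2.imwrite('pics/%s0.png'%n,cv2.resize(s['pixels'][:,:,::-1],(800,600),interpolation=cv2.INTER_CUBIC))
    print(s['intrinsics'].round(1).tolist(),(-s['R'].T@s['t']).round(3),s['R'].round(3).tolist())
st=arm.state();print({k:np.round(v,3).tolist() for k,v in st.items()})
E
```

```text
[[410.1, 0.0, 255.9], [0.0, 410.1, 196.4], [0.0, 0.0, 1.0]] [1.069 0.329 1.134] [[-0.556, 0.831, -0.007], [0.685, 0.453, -0.57], [-0.471, -0.321, -0.822]]
[[486.6, 0.0, 257.4], [0.0, 486.6, 187.8], [0.0, 0.0, 1.0]] [ 0.36  -0.049  1.611] [[0.023, -1.0, 0.015], [-0.995, -0.024, -0.094], [0.095, -0.013, -0.995]]
{'time_s': 0.1, 'joint_positions': [-1.189, 0.629, 0.038, 1.518, -0.027, 0.996, -0.02], 'qd': [0.0, -0.001, 0.002, -0.003, -0.002, 0.002, -0.0], 'effort': [0.003, -55.079, 1.148, -18.712, -0.052, 0.019, 0.0], 'position': [0.281, 0.585, 0.205], 'orientation': [-3.14, 0.0, 2.694], 'force': [-1.127, 0.258, -1.123], 'torque': [0.043, -0.039, 0.025], 'finger_force': 0.0, 'width': 0.094}
```

View pics/s0.png

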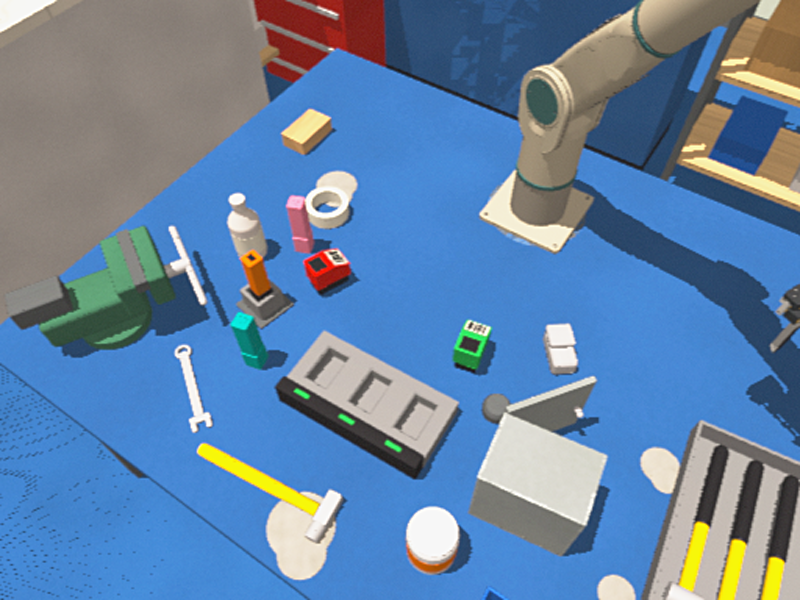

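View pics/t0.png

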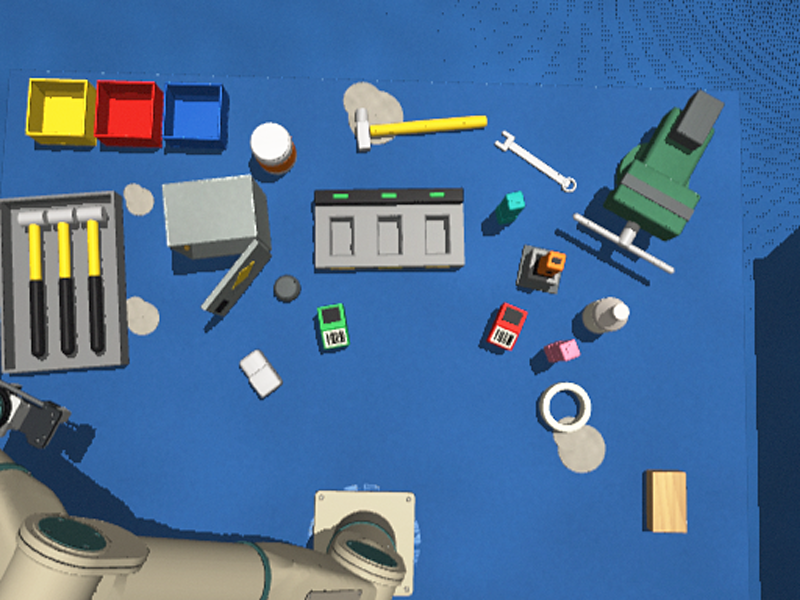

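The scene shows red (top 507,327) and green (top 332,327) packs and no yellow pack; the white block at (260,373) needs checking. Possible scanners are orange on a dock (552,262), pink (562,350) and teal (512,205). By its colours the orange/black one is meant.

```bash
python3 - <<'E'
from h import *
a=load('scene');b=load('top')
def crop(s,u,v,w,h,k):
    u,v=int(u*.64),int(v*.64)
    return cv2.resize(s['pixels'][v:v+h,u:u+w,::-1],(w*k,h*k),interpolation=cv2.INTER_CUBIC)
A=crop(a,225,190,100,75,4); B=crop(a,440,300,100,75,4)
C=crop(b,300,180,120,75,4)[:, :400]; D=crop(b,480,230,100,75,4)
cv2.imwrite('pics/c0.png',np.vstack([np.hstack([A,B]),np.hstack([crop(b,220,290,100,75,4),D])]))
q=lambda u,v,z:print((u,v),ray(b,u*.64,v*.64,z).round(3))
for p in [(332,205),(463,205),(464,268),(316,268)]:q(*p,.042)
for p in [(342,236),(390,236),(438,236)]:q(*p,.042)
q(332,327,.07);q(507,327,.07);q(552,262,.15);q(265,240,.18);q(205,308,.18);q(260,373,.05);q(287,287,.03);q(541,268,.03)
E
```

```text
(332, 205) [0.692 0.082 0.042]
(463, 205) [ 0.699 -0.192  0.042]
(464, 268) [ 0.566 -0.197  0.042]
(316, 268) [0.559 0.111 0.042]
(342, 236) [0.627 0.059 0.042]
(390, 236) [ 0.63  -0.041  0.042]
(438, 236) [ 0.632 -0.141  0.042]
(332, 327) [0.435 0.072 0.07 ]
(507, 327) [ 0.444 -0.283  0.07 ]
(552, 262) [ 0.568 -0.357  0.15 ]
(265, 240) [0.592 0.195 0.18 ]
(205, 308) [0.46  0.303 0.18 ]
(260, 373) [0.339 0.217 0.05 ]
(287, 287) [0.519 0.171 0.03 ]
(541, 268) [ 0.572 -0.36   0.03 ]
```

View pics/c0.png

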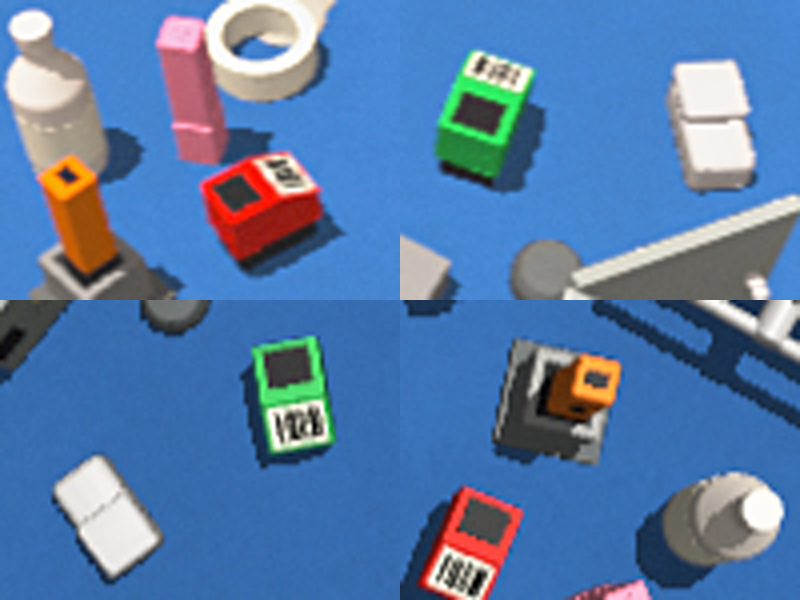

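The white block carries no label and is the notched 90x50x53 block, so it is the dolly. Only red and green are present. The orange/black wand in the grey dock is the scanner. Moving over red at height first.

```bash
python3 -c "
from h import *
go([.281,.585,.36],[180,0,156]);go([.40,-.27,.36],[180,0,156])"
```

```text
shift [-0.     -0.0007 -0.1553] rot [-0.09 -0.   -1.66]
shift [-0.4775 -0.7199 -0.1541] rot [-0.09 -0.   -1.66]
```

```bash
python3 -m handwheel '[[0,0,-0.05,0,0,0],[0,0,-0.1,0,0,0],[0,0,-0.154,0,0,0],[-0.477,-0.72,-0.154,0,0,-1.7],[-0.477,-0.72,-0.154,0,0,-1.7],[-0.477,-0.72,-0.154,0,0,-1.7],[-0.477,-0.72,-0.154,0,0,-1.7],[-0.477,-0.72,-0.154,0,0,-1.7]]' 1; python3 -c "
from h import *
go([.40,-.27,.36],[180,0,156])"
```

```text
time_s: 0.9
position: [0.3155, 0.336, 0.3564]
orientation: [-3.141, -0.0, 2.724]
force: [0.8, -0.3, 0.1]
width: 0.0941
finger_force: 0.0
shift [-0.3232 -0.5195 -0.0034] rot [-0.02 -0.    0.05]
```

```bash
R='x'; python3 -m handwheel '[[-0.323,-0.519,0,0,0,0],[-0.323,-0.519,0,0,0,0],[-0.323,-0.519,0,0,0,0],[-0.323,-0.519,0,0,0,0],[-0.323,-0.519,0,0,0,0],[-0.323,-0.519,0,0,0,0],[-0.323,-0.519,0,0,0,0],[-0.323,-0.519,0,0,0,0]]' ; python3 -c "
from h import *
go([.40,-.27,.36],[180,0,156])"
```

```text
time_s: 1.7
position: [0.3705, -0.0598, 0.3567]
orientation: [3.141, 0.0, 2.724]
force: [1.7, 0.4, 0.4]
width: 0.0941
finger_force: 0.0
shift [-0.1123 -0.1802 -0.0034] rot [0.05 0.02 0.07]
```

```bash
python3 -m handwheel '[[-0.112,-0.18,0,0,0,0],[-0.112,-0.18,0,0,0,0],[-0.112,-0.18,0,0,0,0],[-0.112,-0.18,0,0,0,0],[-0.112,-0.18,0,0,0,0],[-0.112,-0.18,0,0,0,0],[-0.112,-0.18,0,0,0,0]]' ; python3 -c "
from h import *
s=snap('wrist')
cv2.imwrite('pics/w1.png',cv2.resize(s['pixels'][:,:,::-1],(800,600),interpolation=cv2.INTER_CUBIC))
P,R=tool();C=-s['R'].T@s['t'];print(P,C,R.inv().apply(C-P),(s['R']@R.as_matrix()).round(3),s['intrinsics'])"
```

```text
time_s: 2.4
position: [0.4, -0.2662, 0.3561]
orientation: [3.14, -0.002, 2.724]
force: [-1.1, 0.4, 0.2]
width: 0.0939
finger_force: 0.0
[ 0.40024577 -0.26570889  0.35629621] [ 0.32709937 -0.2334462   0.53438287] [ 0.08016496  0.00025318 -0.17798778] [[-0.001  1.     0.   ]
 [-0.962 -0.001 -0.272]
 [-0.272 -0.001  0.962]] [[339.73481993   0.         256.76867701]
 [  0.         339.73481993 192.05913366]
 [  0.           0.           1.        ]]
```

View pics/w1.png

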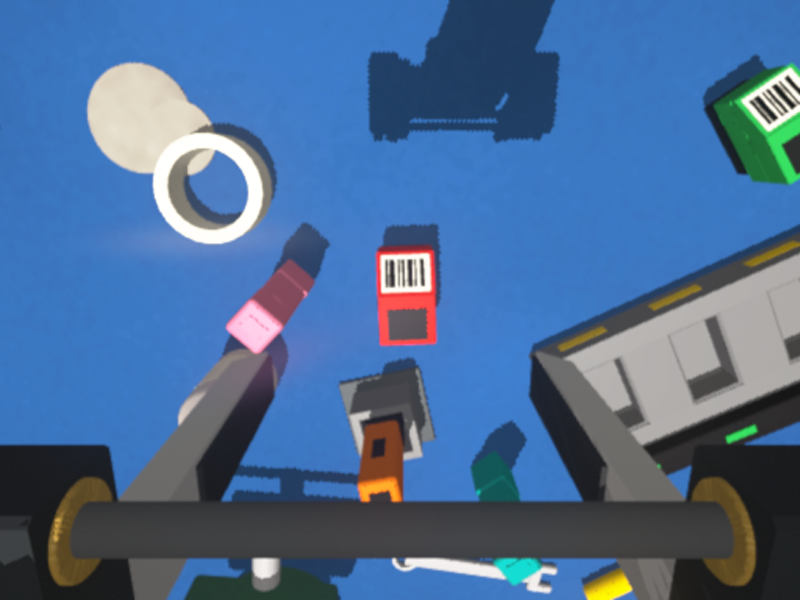

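The wrist view shows red (407,295), pink (255,325) and the orange wand in its dock (380,450). I need an exact charger pose, so I'm moving over it next.

```bash
cat >> h.py <<'E'
from scipy.optimize import minimize
CASE=np.array([[x,y,z] for y in(-26,26) for x,z in((-42,26),(42,26),(42,77),(-6,77),(-42,60.2))])/1e3
def mask(s,col):
    h=cv2.cvtColor(s['pixels'],cv2.COLOR_RGB2HSV).astype(int); H,S,V=h[...,0],h[...,1],h[...,2]
    m=((H<8)|(H>172)) if col=='red' else (abs(H-62)<14)
    m=(m&(S>140)&(V>60)).astype(np.uint8)
    c,_=cv2.findContours(m,cv2.RETR_EXTERNAL,cv2.CHAIN_APPROX_NONE)
    return c,m
def fitpack(s,col,x0,z0=0.):
    c,m=mask(s,col)
    best=min(c,key=lambda k:(np.linalg.norm(k.mean(axis=(0,1))-proj(s,[x0[0],x0[1],z0+.06])) if cv2.contourArea(k)>150 else 1e9))
    M=np.zeros(m.shape,np.uint8); cv2.drawContours(M,[cv2.convexHull(best)],-1,255,-1)
    M=cv2.resize(M,None,fx=2,fy=2,interpolation=cv2.INTER_NEAREST).astype(int)
    def cost(q):
        a=np.radians(q[2]); Rz=np.array([[np.cos(a),-np.sin(a),0],[np.sin(a),np.cos(a),0],[0,0,1]])
        X=CASE@Rz.T+[q[0]/1e3,q[1]/1e3,z0]
        p=np.array([proj(s,v) for v in X])
        hull=cv2.convexHull(((p+.5)*2-.5).astype(np.float32))
        I=np.zeros(M.shape,np.uint8); cv2.fillConvexPoly(I,np.round(hull*16).astype(np.int32),255,cv2.LINE_AA,4)
        return abs(I-M).sum()/255/4
    q0=np.array([x0[0]*1e3,x0[1]*1e3,x0[2]])
    for d in(8,3):
        r=minimize(cost,q0,method='Nelder-Mead',options=dict(initial_simplex=[q0]+[q0+d*e for e in np.eye(3)],xatol=.05,fatol=.2)); q0=r.x
    print(col,'x,y mm yaw',r.x.round(2),'cost px',round(r.fun,1),'of',round((M>0).sum()/4))
    return r.x
E
python3 -c "
from h import *
fitpack(load('wrist'),'red',(.444,-.283,-24));go([.54,-.04,.36],[180,0,180])"
```

```text
red x,y mm yaw [ 447.71 -281.53  -22.22] cost px 115.5 of 2326
shift [-0.0367  0.2629 -0.0033] rot [  0.1   -0.05 -23.82]
```

```bash
python3 -m handwheel '[[-0.037,0.263,0,0,0,-23.8],[-0.037,0.263,0,0,0,-23.8],[-0.037,0.263,0,0,0,-23.8],[-0.037,0.263,0,0,0,-23.8],[-0.037,0.263,0,0,0,-23.8],[-0.037,0.263,0,0,0,-23.8],[-0.037,0.263,0,0,0,-23.8],[-0.037,0.263,0,0,0,-23.8]]' ; python3 -c "
from h import *
s=snap('wrist')
cv2.imwrite('pics/w2.png',cv2.resize(s['pixels'][:,:,::-1],(800,600),interpolation=cv2.INTER_CUBIC))
P,R=tool();print(P,R.as_euler('xyz',degrees=True))
fitpack(s,'green',(.435,.072,10))"
```

```text
time_s: 3.25
position: [0.5396, -0.043, 0.3568]
orientation: [-3.141, -0.001, 3.139]
force: [0.3, -0.5, -0.7]
width: 0.0937
finger_force: 0.0
[ 0.53951891 -0.04403446  0.35696476] [-1.79956184e+02 -1.83455142e-02  1.79743069e+02]
green x,y mm yaw [439.55  72.96   9.8 ] cost px 215.3 of 3012
```

View pics/w2.png

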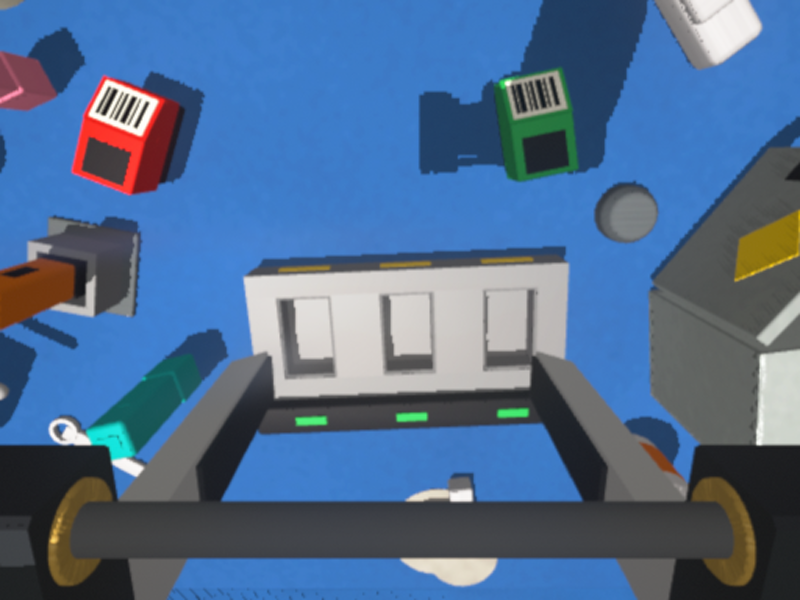

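Three empty sockets are in view (centres about 307,336; 407,331; 510,329), with red at (125,135) and green at (537,125). I'll fit the charger pose to the mouth edges.

```bash
cat >> h.py <<'E'
from scipy.ndimage import map_coordinates, gaussian_filter
def rect(cx,cy,a,b): return [((cx-a,cy-b),(cx+a,cy-b)),((cx+a,cy-b),(cx+a,cy+b)),((cx+a,cy+b),(cx-a,cy+b)),((cx-a,cy+b),(cx-a,cy-b))]
def fitcharger(s,q0,free=(-100,0,100),sg=1.0):
    g=gaussian_filter(cv2.cvtColor(s['pixels'],cv2.COLOR_RGB2GRAY).astype(float),sg)
    gy,gx=np.gradient(g)
    segs=[e for y in free for e in rect(0,y,39.5,23.5)]+[((-55,155),(35,155)),((-55,-155),(35,-155)),((-65,-150),(-65,150))]
    t=np.linspace(.06,.94,40)[:,None]
    def cost(q):
        a=np.radians(q[2]);c=0
        for A,B in segs:
            L=np.array(A)*(1-t)+np.array(B)*t
            X=np.c_[q[0]+L[:,0]*np.cos(a)-L[:,1]*np.sin(a),q[1]+L[:,0]*np.sin(a)+L[:,1]*np.cos(a),np.full(len(L),42.)]/1e3
            p=s['intrinsics']@(s['R']@X.T+s['t'][:,None]); p=p[:2]/p[2]
            d=p[:,-1]-p[:,0]; n=np.array([-d[1],d[0]])/np.hypot(*d)
            G=map_coordinates(gx,[p[1],p[0]],order=1)*n[0]+map_coordinates(gy,[p[1],p[0]],order=1)*n[1]
            c-=min(abs(G.mean()),25)
        return c
    q0=np.array(q0,float)
    best=min(((cost(q0+[dx,dy,da]),dx,dy,da) for dx in range(-8,9,2) for dy in range(-8,9,2) for da in(-1.5,-.75,0,.75,1.5)))
    q=q0+best[1:]
    for d in(1.5,.7):
        r=minimize(cost,q,method='Nelder-Mead',options=dict(initial_simplex=[q]+[q+d*e for e in np.eye(3)],xatol=.02)); q=r.x
    print('charger socket1',r.x.round(2),'score',round(r.fun,1)); return r.x
def overlay(s,q,fn,box=None,k=2):
    im=cv2.resize(s['pixels'][:,:,::-1],None,fx=k,fy=k,interpolation=cv2.INTER_CUBIC); a=np.radians(q[2])
    for y in(-100,0,100):
        for A,B in rect(0,y,39.5,23.5):
            P=[proj(s,np.array([q[0]+v[0]*np.cos(a)-v[1]*np.sin(a),q[1]+v[0]*np.sin(a)+v[1]*np.cos(a),42])/1e3) for v in(A,B)]
            cv2.line(im,*[tuple(int(v) for v in (p+.5)*k-.5) for p in P],(0,0,255),1)
    if box: u,v,w,h=box; im=im[v*k:(v+h)*k,u*k:(u+w)*k]
    cv2.imwrite('pics/'+fn,im)
E
python3 -c "
from h import *
s=load('wrist'); q=fitcharger(s,(630,-41,1.4)); overlay(s,q,'o1.png',(140,140,250,140),3)
t=load('top'); fitcharger(t,(630,-41,1.4),sg=.7)
go([.46,-.22,.30],[180,0,157.8])
fitpack(s,'red',(.447,-.281,-22))"
```

```text
charger socket1 [632.82 -37.69   1.78] score -222.0
charger socket1 [630.51 -41.87   2.29] score -281.5
shift [ 0.0787 -0.1763  0.0571] rot [-5.000e-02 -1.000e-02  2.194e+01]
red x,y mm yaw [ 447.66 -280.61  -20.83] cost px 166.9 of 3672
```

View pics/o1.png

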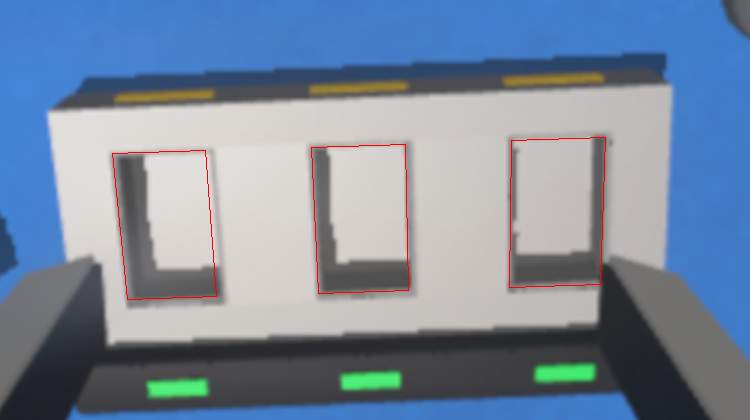

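Overlay fits within about a pixel (true mouths sit ~2 px right and down at 3x, so socket1 ≈ (633.5,-37.0), yaw 1.8). Going over red for a close measurement.

```bash
python3 -c "
from h import *
go([.448,-.281,.22],[180,0,158.3])"
```

```text
shift [ 0.0904 -0.2373  0.1372] rot [-5.000e-02 -1.000e-02  2.144e+01]
```

```bash
python3 -m handwheel '[[0.09,-0.237,0.137,0,0,21.4],[0.09,-0.237,0.137,0,0,21.4],[0.09,-0.237,0.137,0,0,21.4],[0.09,-0.237,0.137,0,0,21.4],[0.09,-0.237,0.137,0,0,21.4],[0.09,-0.237,0.137,0,0,21.4],[0.09,-0.237,0.137,0,0,21.4],[0.09,-0.237,0.137,0,0,21.4]]' ; python3 -c "
from h import *
s=snap('wrist','w3.png')
q=fitpack(s,'red',(.447,-.281,-22));a=np.radians(q[2])
P,R=tool();print(P)
y=np.array([-np.sin(a),np.cos(a)])
t=q[:2]/1e3+.014*y
for z in(.13,.045):go([*t,z],[180,0,180+q[2]])
for u,v in((255,325),):print(ray(s,*proj(s,[.4,-.38,.15]),.15))"
```

```text
time_s: 4.1
position: [0.4483, -0.2808, 0.2199]
orientation: [3.142, -0.0, 2.76]
force: [-0.1, 0.3, 0.4]
width: 0.094
finger_force: 0.0
red x,y mm yaw [ 448.13 -281.48  -22.17] cost px 197.4 of 4634
[ 0.44958465 -0.27964515  0.22023099]
shift [0.0006 0.0117 0.0902] rot [0.03 0.03 0.5 ]
shift [0.0006 0.0117 0.1752] rot [0.03 0.03 0.5 ]
[ 0.4  -0.38  0.15]
```

View pics/w3.png

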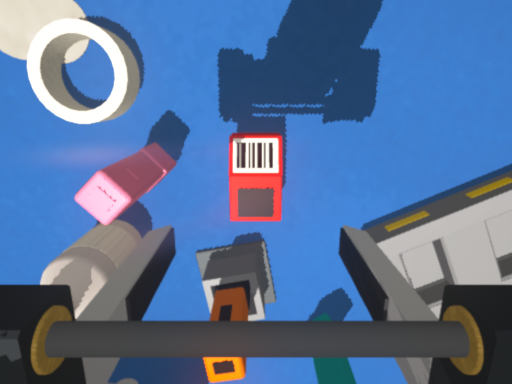

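```bash
python3 -m handwheel '[[0,0.012,0,0,0,0.5],[0,0.012,0.05,0,0,0.5],[0,0.012,0.1,0,0,0.5],[0,0.012,0.14,0,0,0.5],[0,0.012,0.16,0,0,0.5],[0,0.012,0.176,0,0,0.5],[0,0.012,0.176,0,0,0.5],[0,0.012,0.176,0,0,0.5]]'; python3 -m handwheel '[[0,0,0,0,0,0],[0,0,0,0,0,0],[0,0,0,0,0,0],[0,0,0,0,0,0],[0,0,0,0,0,0],[0,0,0,0,0,0],[0,0,0,0,0,0],[0,0,0,0,0,0]]' 0 40
```

```text
time_s: 4.95
position: [0.4557, -0.2669, 0.0442]
orientation: [3.141, 0.001, 2.759]
force: [-0.5, -0.6, 0.6]
width: 0.0938
finger_force: 0.0
time_s: 5.75
position: [0.4547, -0.269, 0.044]
orientation: [-3.141, 0.001, 2.756]
force: [-1.4, -4.6, 5.1]
width: 0.0519
finger_force: 40.0
```

Gripped at 51.9 mm width. Lifting and carrying to socket2.

```bash
python3 -m handwheel '[[0,0,-0.03,0,0,0],[0,0,-0.08,0,0,0],[0,0,-0.12,0,0,0],[0,0,-0.156,0,0,0],[0,0,-0.156,0,0,0]]'; python3 -c "
from h import *
go([.6366,-.137,.2],[180,0,181.8])"
```

```text
time_s: 6.25
position: [0.4566, -0.2676, 0.2026]
orientation: [3.14, 0.005, 2.758]
force: [0.0, -0.3, -5.1]
width: 0.0517
finger_force: 40.0
shift [-0.1181  0.1884  0.0035] rot [  0.03   0.31 -23.75]
```

```bash
python3 -m handwheel '[[-0.04,0.06,0,0,0,-8],[-0.08,0.12,0,0,0,-16],[-0.118,0.188,0.003,0,0.3,-23.7],[-0.118,0.188,0.003,0,0.3,-23.7],[-0.118,0.188,0.003,0,0.3,-23.7],[-0.118,0.188,0.003,0,0.3,-23.7],[-0.118,0.188,0.003,0,0.3,-23.7],[-0.118,0.188,0.003,0,0.3,-23.7]]'; python3 -c "
from h import *
go([.6366,-.137,.125],[180,0,181.8])
s=snap('wrist','w4.png')
P,R=tool(); print(P,R.as_euler('xyz',degrees=True))
# held pack: fit with z0
fitpack(s,'red',(.635,-.137,1.8),P[2]-.045)"
```

```text
time_s: 7.05
position: [0.6321, -0.1389, 0.1948]
orientation: [3.14, -0.01, -3.115]
force: [-0.8, 0.0, -5.0]
width: 0.0516
finger_force: 40.0
shift [-0.0052  0.0017  0.0698] rot [ 0.1  -0.54 -0.25]
[ 0.63250999 -0.13926226  0.19546445] [ 179.91717065   -0.46799727 -178.48657356]
red x,y mm yaw [ 630.23 -137.98    1.85] cost px 2410.9 of 17168
```

View pics/w4.png

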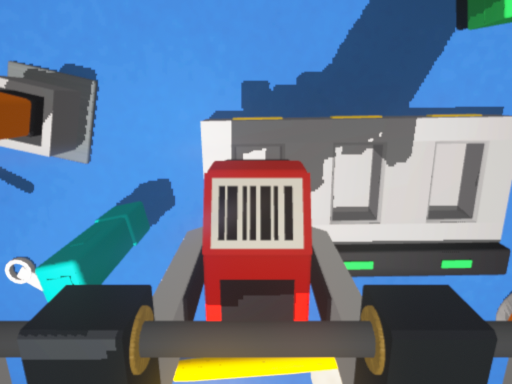

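Red is held square with its label to the front, centred at (257,213), and the charger is behind it. I'll measure the held pack from its label and refit the charger from the same image.

```bash
cat >> h.py <<'E'
def fitlabel(s,col,q0,z0):
    "pose (x,y,yaw,z) of pack from its label's white quad (34 x 44)"
    h=cv2.cvtColor(s['pixels'],cv2.COLOR_RGB2HSV); sat=gaussian_filter(h[...,1].astype(float),.7)
    gy,gx=np.gradient(sat); c,sn=np.cos(np.radians(25)),np.sin(np.radians(25))
    K=np.array([[-24+a*c,b,68.6+a*sn] for a,b in((-17,-22),(17,-22),(17,22),(-17,22))])
    t=np.linspace(.05,.95,40)[:,None]
    def pts(q):
        a=np.radians(q[2]); Rz=np.array([[np.cos(a),-np.sin(a),0],[np.sin(a),np.cos(a),0],[0,0,1]])
        return np.array([proj(s,(Rz@k+[q[0],q[1],q[3]])/1e3) for k in K])
    def cost(q):
        p=pts(q);S=0
        for i in range(4):
            A,B=p[i],p[(i+1)%4];L=A*(1-t)+B*t;d=B-A;n=np.array([-d[1],d[0]])/np.hypot(*d)
            S-=abs((map_coordinates(gx,[L[:,1],L[:,0]],order=1)*n[0]+map_coordinates(gy,[L[:,1],L[:,0]],order=1)*n[1]).mean())
        return S
    q=np.array([*q0,z0],float)
    for d in(4,2,.7):
        r=minimize(cost,q,method='Nelder-Mead',options=dict(initial_simplex=[q]+[q+d*e for e in np.eye(4)],xatol=.02)); q=r.x
    print('label fit',col,r.x.round(2),'score',round(r.fun,1)); return r.x
E
python3 -c "
from h import *
s=load('wrist')
C=-s['R'].T@s['t'];R=s['R']
A=np.array([[-.001,1,0],[-.962,-.001,-.272],[-.272,-.001,.962]])
Rt=R.T@A; P=C-Rt@np.array([.0802,.0003,-.178]);print('tool from cam',P.round(4))
q=fitlabel(s,'red',(632,-138,1.8),148)
fitcharger(s,(633.5,-37,1.8),free=(0,100))
fitcharger(s,(633.5,-37,1.8),free=(0,),sg=.7)
for d in((630,-138,150),(634,-138,150)):
  q=fitlabel(s,'red',(*d[:2],1.8),d[2])
print([np.round(arm.state()['position'],4) for _ in range(3)])
"
```

```text
tool from cam [ 0.6325 -0.1382  0.195 ]
label fit red [ 629.72 -138.18    1.51  151.34] score -201.6
charger socket1 [631.37 -37.44   1.77] score -131.1
charger socket1 [631.77 -37.21   1.47] score -98.0
label fit red [ 629.72 -138.18    1.51  151.37] score -201.6
label fit red [ 629.72 -138.18    1.51  151.37] score -201.6
[array([ 0.6325, -0.1393,  0.1955]), array([ 0.6325, -0.1393,  0.1955]), array([ 0.6325, -0.1393,  0.1955])]
```

```bash
python3 -m handwheel '[[-0.006,0.001,0.03,0,-0.5,-0.2],[-0.006,0.001,0.06,0,-0.5,-0.2],[-0.006,0.001,0.085,0,-0.5,-0.2],[-0.006,0.001,0.096,0,-0.5,-0.2],[-0.006,0.001,0.096,0,-0.5,-0.2],[-0.006,0.001,0.096,0,-0.5,-0.2]]'; python3 -c "
from h import *
s=snap('wrist','w5.png')
P,R=tool(); print(P,R.as_euler('xyz',degrees=True))
q=fitlabel(s,'red',(635.5,-137.5,1.8),P[2]*1e3-44)
q=fitcharger(s,(632.5,-37,1.8),free=(0,100))
overlay(s,q,'o2.png',(200,60,312,200),2)
"
```

```text
time_s: 7.7
position: [0.6405, -0.1378, 0.1016]
orientation: [3.141, 0.005, -3.11]
force: [0.1, 0.2, -4.5]
width: 0.0517
finger_force: 40.0
[ 0.64098166 -0.13773713  0.10216661] [ 179.98451511    0.36072738 -178.1962409 ]
label fit red [ 637.73 -137.01    1.78   57.87] score -202.9
charger socket1 [631.42 -37.02   2.04] score -77.7
```

View pics/o2.png

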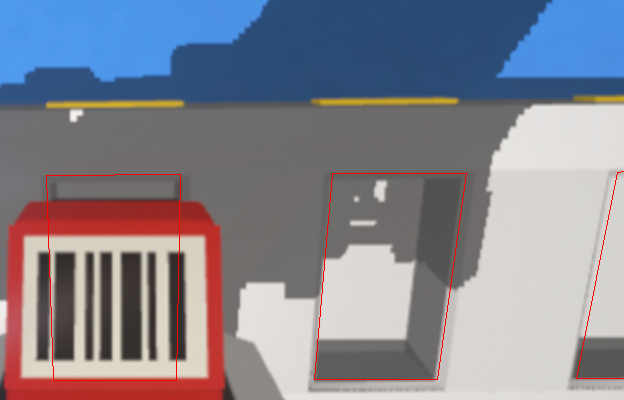

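The pack sits over the chamfered mouth, about 1 mm too far back. Correcting and lowering in steps.

```bash
python3 -m handwheel '[[0.001,0,0.005,0,-0.3,0],[0.001,0,0.01,0,-0.3,0],[0.001,0,0.015,0,-0.3,0],[0.001,0,0.018,0,-0.3,0],[0.001,0,0.021,0,-0.3,0],[0.001,0,0.024,0,-0.3,0],[0.001,0,0.024,0,-0.3,0]]'
```

```text
time_s: 8.45
position: [0.6387, -0.1368, 0.076]
orientation: [3.14, 0.008, -3.109]
force: [-0.4, -1.2, -4.4]
width: 0.0517
finger_force: 40.0
```

```bash
python3 -m handwheel '[[0,0,0.004,0,0,0],[0,0,0.008,0,0,0],[0,0,0.012,0,0,0],[0,0,0.015,0,0,0],[0,0,0.017,0,0,0],[0,0,0.017,0,0,0]]'
```

```text
time_s: 9.05
position: [0.6392, -0.1368, 0.0601]
orientation: [3.14, 0.009, -3.109]
force: [-0.6, 0.9, -0.0]
width: 0.0517
finger_force: 40.0
```

```bash
python3 -m handwheel '[[0,0,0.001,0,0,0],[0,0,0.002,0,0,0],[0,0,0.003,0,0,0],[0,0,0.003,0,0,0]]'; python3 -m handwheel '[[0,0,0.003,0,0,0],[0,0,0.003,0,0,0],[0,0,0.003,0,0,0],[0,0,0.003,0,0,0]]' 1;  python3 -m handwheel '[[0,0,-0.03,0,0,0],[0,0,-0.07,0,0,0],[0,0,-0.12,0,0,0],[0,0,-0.16,0,0,0],[0,0,-0.16,0,0,0]]'; python3 -c "
from h import *
s=snap('wrist','w6.png')
P,R=tool(); print(P)
q=fitlabel(s,'red',(636,-137,1.8),16)
fitpack(s,'red',(.636,-.137,1.8),.016)
fitpack(s,'green',(.4395,.073,9.8))
fitpack(snap('scene'),'green',(.4395,.073,9.8))
fitpack(snap('top'),'green',(.4395,.073,9.8))
go([.440,.072,.22],[180,0,189.5])"
```

```text
time_s: 9.45
position: [0.6394, -0.1368, 0.06]
orientation: [3.14, 0.01, -3.109]
force: [-6.5, 3.9, 18.6]
width: 0.0518
finger_force: 40.0
time_s: 9.85
position: [0.6394, -0.1371, 0.0535]
orientation: [3.141, 0.009, -3.11]
force: [-0.6, -0.3, -0.5]
width: 0.0802
finger_force: 0.0
time_s: 10.35
position: [0.6416, -0.1389, 0.22]
orientation: [-3.139, 0.02, -3.11]
force: [1.2, -1.4, -0.0]
width: 0.094
finger_force: 0.0
[ 0.63974681 -0.13794787  0.21666275]
label fit red [ 636.   -136.28    1.84   18.97] score -202.0
red x,y mm yaw [ 637.39 -135.53    1.24] cost px 265.5 of 5098
green x,y mm yaw [438.53  73.91  11.14] cost px 18.5 of 697
green x,y mm yaw [441.36  71.04  13.  ] cost px 100.6 of 460
green x,y mm yaw [442.98  72.75  34.75] cost px 352.4 of 140
shift [ 0.1904  0.215  -0.0084] rot [ 0.07  0.45 -7.66]
```

Red is home: it took 18.6 N without moving further. Next is green.

```bash
python3 -m handwheel '[[0.19,0.215,0,0,0.5,-7.7],[0.19,0.215,0,0,0.5,-7.7],[0.19,0.215,0,0,0.5,-7.7],[0.19,0.215,0,0,0.5,-7.7],[0.19,0.215,0,0,0.5,-7.7],[0.19,0.215,0,0,0.5,-7.7],[0.19,0.215,0,0,0.5,-7.7],[0.19,0.215,0,0,0.5,-7.7]]'; python3 -c "
from h import *
s=snap('wrist','w7.png')
P,R=tool(); print(P)
q=fitpack(s,'green',(.4395,.073,9.8)); l=fitlabel(s,'green',q,0)
for z in (.045,):go([q[0]/1e3,q[1]/1e3,z],[180,0,180+l[2]])
"
```

```text
time_s: 11.3
position: [0.4403, 0.072, 0.2112]
orientation: [-3.142, -0.002, -2.973]
force: [-0.4, -0.4, 0.4]
width: 0.094
finger_force: 0.0
[0.44119841 0.07111869 0.21141844]
green x,y mm yaw [440.41  73.34  10.63] cost px 282.1 of 4783
label fit green [438.4   72.84  10.65   6.79] score -207.2
shift [0.0003 0.0024 0.1664] rot [-0.03 -0.04 -1.11]
```

View pics/w7.png

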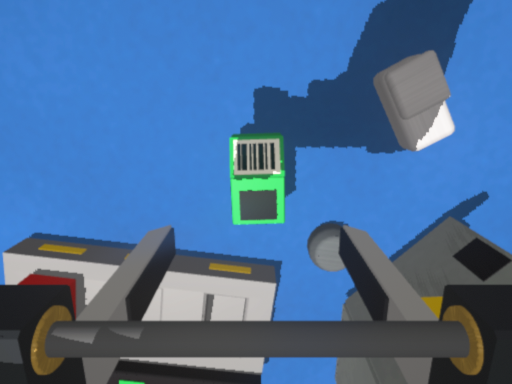

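Green is clear to grasp at (258,180). The finger path is free of the round dolly at (330,245) and of the door.

```bash
python3 -m handwheel '[[0,0.002,0.05,0,0,-1.1],[0,0.002,0.1,0,0,-1.1],[0,0.002,0.14,0,0,-1.1],[0,0.002,0.16,0,0,-1.1],[0,0.002,0.166,0,0,-1.1],[0,0.002,0.166,0,0,-1.1],[0,0.002,0.166,0,0,-1.1]]'; python3 -m handwheel '[[0,0,0,0,0,0],[0,0,0,0,0,0],[0,0,0,0,0,0],[0,0,0,0,0,0],[0,0,0,0,0,0],[0,0,0,0,0,0],[0,0,0,0,0,0]]' 0 40; python3 -m handwheel '[[0,0,-0.03,0,0,0],[0,0,-0.08,0,0,0],[0,0,-0.12,0,0,0],[0,0,-0.15,0,0,0],[0,0,-0.15,0,0,0]]'; python3 -c "
from h import *
go([.635,-.037,.2],[180,0,181.8])"
```

```text
time_s: 12.05
position: [0.4418, 0.0731, 0.0467]
orientation: [3.142, 0.002, -2.957]
force: [0.8, -0.6, -0.1]
width: 0.0943
finger_force: 0.0
time_s: 12.75
position: [0.4409, 0.0734, 0.0463]
orientation: [3.141, 0.001, -2.956]
force: [-0.3, -0.4, 2.0]
width: 0.0515
finger_force: 39.9
time_s: 13.25
position: [0.4426, 0.0742, 0.1987]
orientation: [3.14, 0.006, -2.955]
force: [1.2, 0.5, -5.5]
width: 0.0515
finger_force: 39.9
shift [-0.1685 -0.1449 -0.0004] rot [0.1  0.36 8.87]
```

```bash
python3 -m handwheel '[[-0.05,-0.04,0,0,0,3],[-0.1,-0.08,0,0,0,6],[-0.168,-0.145,0,0,0.4,8.9],[-0.168,-0.145,0,0,0.4,8.9],[-0.168,-0.145,0,0,0.4,8.9],[-0.168,-0.145,0,0,0.4,8.9],[-0.168,-0.145,0,0,0.4,8.9],[-0.168,-0.145,0,0,0.4,8.9]]'; python3 -c "
from h import *
go([.635,-.037,.1],[180,0,181.8])"
```

```text
time_s: 14.05
position: [0.6305, -0.0365, 0.1941]
orientation: [3.14, -0.011, -3.11]
force: [0.0, 0.2, -5.4]
width: 0.0518
finger_force: 40.0
shift [-0.0055 -0.0008  0.094 ] rot [ 0.09 -0.64 -0.01]
```

```bash
python3 -m handwheel '[[-0.005,-0.001,0.03,0,-0.5,0],[-0.005,-0.001,0.06,0,-0.5,0],[-0.005,-0.001,0.08,0,-0.5,0],[-0.005,-0.001,0.09,0,-0.5,0],[-0.005,-0.001,0.09,0,-0.5,0],[-0.005,-0.001,0.09,0,-0.5,0],[-0.005,-0.001,0.09,0,-0.5,0]]'; python3 -c "
from h import *
s=snap('wrist','w8.png')
P,R=tool(); print(P,R.as_euler('xyz',degrees=True))
q=fitlabel(s,'green',(634,-37,1.8),P[2]*1e3-46)
q=fitlabel(s,'red',(636,-137,1.8),16)
fitcharger(s,(632.5,-37,1.8),free=(100,))
"
```

```text
time_s: 14.75
position: [0.638, -0.0387, 0.1075]
orientation: [-3.141, 0.005, -3.111]
force: [0.6, -0.1, -5.6]
width: 0.0518
finger_force: 40.0
[ 0.6379104  -0.03875231  0.10746303] [-179.99028249    0.25010715 -178.24821118]
label fit green [635.43 -38.04   1.75  63.2 ] score -165.9
label fit red [ 635.68 -133.74    1.78   20.11] score -254.0
charger socket1 [631.46 -37.08   2.15] score -76.1
```

```bash
python3 -m handwheel '[[0.002,0.001,0.008,0,-0.2,0],[0.002,0.001,0.015,0,-0.2,0],[0.002,0.001,0.02,0,-0.2,0],[0.002,0.001,0.024,0,-0.2,0],[0.002,0.001,0.027,0,-0.2,0],[0.002,0.001,0.03,0,-0.2,0],[0.002,0.001,0.03,0,-0.2,0]]'
```

```text
time_s: 15.5
position: [0.6347, -0.0378, 0.0756]
orientation: [3.142, 0.005, -3.111]
force: [0.4, 0.3, -5.0]
width: 0.0516
finger_force: 40.0
```

```bash
python3 -m handwheel '[[0,0,0.004,0,0,0],[0,0,0.008,0,0,0],[0,0,0.012,0,0,0],[0,0,0.015,0,0,0],[0,0,0.017,0,0,0],[0,0,0.018,0,0,0],[0,0,0.018,0,0,0]]'
```

```text
time_s: 16.2
position: [0.635, -0.0378, 0.0622]
orientation: [3.14, 0.006, -3.111]
force: [-9.0, 2.6, 23.9]
width: 0.0518
finger_force: 40.0
```

At TCP 62.2 mm, the expected height, green takes a firm reaction, so it is home. Releasing, then heading to the wand.

```bash
python3 -m handwheel '[[0,0,0.018,0,0,0],[0,0,0.0,0,0,0],[0,0,0.0,0,0,0],[0,0,0.0,0,0,0],[0,0,0.0,0,0,0]]' 1;  python3 -m handwheel '[[0,0,-0.03,0,0,0],[0,0,-0.07,0,0,0],[0,0,-0.12,0,0,0],[0,0,-0.16,0,0,0],[0,0,-0.2,0,0,0],[0,0,-0.2,0,0,0]]'; python3 -c "
from h import *
P,R=tool(); print(P)
s=snap('wrist','w9.png')
fitlabel(s,'green',(633,-37,1.8),16);fitlabel(s,'red',(636,-136,1.8),16)
go([.57,-.36,.30],[180,0,180])
"
```

```text
time_s: 16.7
position: [0.6352, -0.0377, 0.058]
orientation: [3.142, 0.006, -3.111]
force: [-0.5, -0.6, -1.1]
width: 0.0885
finger_force: 0.0
time_s: 17.3
position: [0.6374, -0.0388, 0.2637]
orientation: [-3.14, 0.016, -3.111]
force: [0.1, 0.9, 0.6]
width: 0.0941
finger_force: 0.0
[ 0.63736827 -0.03876126  0.26374317]
label fit green [631.76 -37.3    1.74  23.64] score -199.0
label fit red [ 635.8  -133.92    1.75   22.87] score -250.9
shift [ 0.075  -0.3197 -0.0401] rot [-0.01  0.62  1.74]
```

View pics/w9.png

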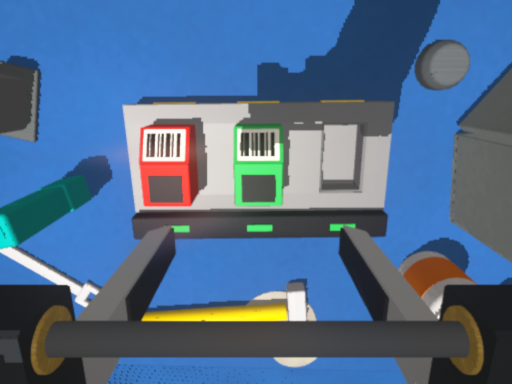

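Both packs are seated in line (red 165,165; green 258,165). Moving above the dock to measure the wand.

```bash
python3 -m handwheel '[[0.1,-0.32,-0.06,0,0.6,1.7],[0.1,-0.32,-0.06,0,0.6,1.7],[0.1,-0.32,-0.06,0,0.6,1.7],[0.1,-0.32,-0.06,0,0.6,1.7],[0.1,-0.32,-0.06,0,0.6,1.7],[0.1,-0.32,-0.06,0,0.6,1.7],[0.1,-0.32,-0.06,0,0.6,1.7],[0.1,-0.32,-0.06,0,0.6,1.7]]'; python3 -c "
from h import *
s=snap('wrist')
cv2.imwrite('pics/w10.png',cv2.resize(s['pixels'][:,:,::-1],(768,576),interpolation=cv2.INTER_CUBIC))
P,R=tool(); print(P)
h=cv2.cvtColor(s['pixels'],cv2.COLOR_RGB2HSV).astype(int)
m=((abs(h[...,0]-12)<5)&(h[...,1]>170)&(h[...,2]>80))
v,u=np.nonzero(m);print(len(u),u.min(),u.max(),v.min(),v.max())
"
```

```text
time_s: 18.15
position: [0.5388, -0.3683, 0.3166]
orientation: [-3.137, -0.009, 3.132]
force: [0.5, -0.6, 0.3]
width: 0.0941
finger_force: 0.0
[ 0.54086997 -0.36405269  0.31588249]
468 247 281 174 224
```

View pics/w10.png

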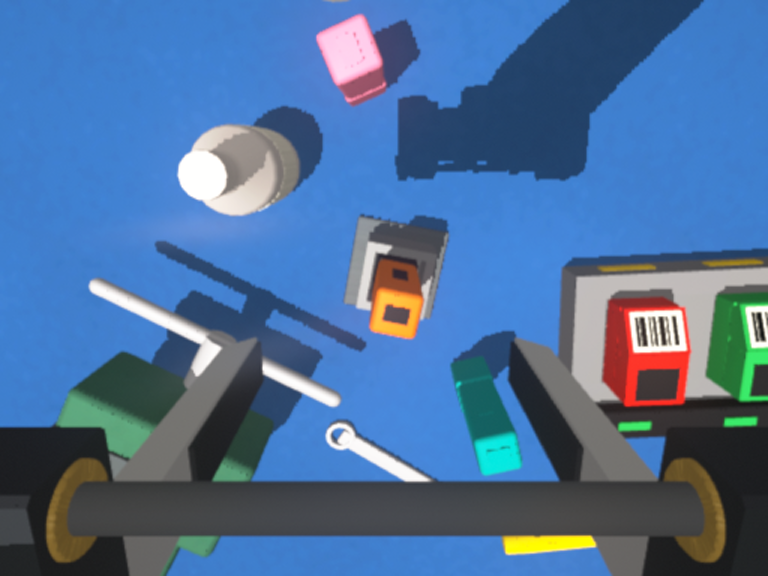

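```bash
python3 -c "
from h import *
s=load('wrist')
im=s['pixels'];cv2.imwrite('pics/w10c.png',cv2.resize(im[130:235,215:315,::-1],None,fx=6,fy=6,interpolation=cv2.INTER_CUBIC)[:600])
c=np.array([(377,285),(421,291),(415,338),(370,330)])/1.5
X=np.array([ray(s,u,v,.158) for u,v in c]);print(X.round(4),X.mean(0).round(4))
f=np.array([(362,215),(448,230),(430,320),(345,303)])/1.5
F=np.array([ray(s,u,v,.004) for u,v in f]);print(F.round(4),F.mean(0).round(4))
print(ray(s,335/1.5,400/1.5,.1))
"
```

```text
[[ 0.5507 -0.3738  0.158 ]
 [ 0.5553 -0.3436  0.158 ]
 [ 0.5897 -0.3475  0.158 ]
 [ 0.5834 -0.3792  0.158 ]] [ 0.5698 -0.361   0.158 ]
[[ 0.5221 -0.3908  0.004 ]
 [ 0.5374 -0.3078  0.004 ]
 [ 0.6293 -0.324   0.004 ]
 [ 0.6104 -0.4099  0.004 ]] [ 0.5748 -0.3581  0.004 ]
[ 0.66789325 -0.41254276  0.1       ]
```

View pics/w10c.png

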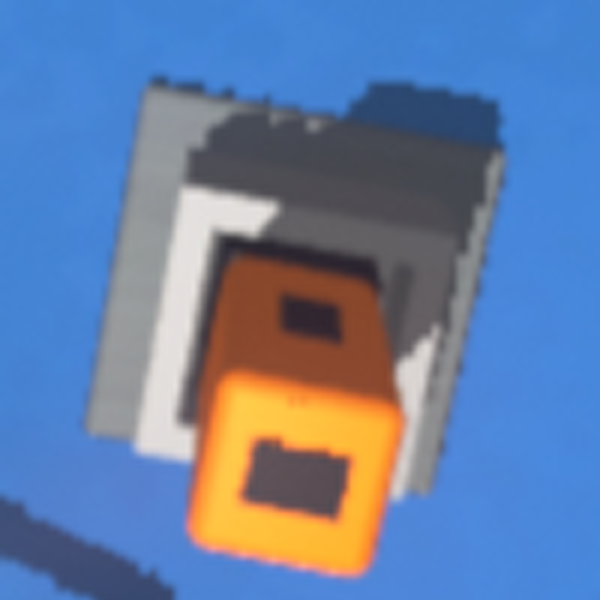

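The close crop confirms an orange-over-black wand standing in the square grey dock, yaw about -11°, top centre at crop (298,475).

```bash
python3 -c "
from h import *
go([.571,-.360,.20],[180,0,169]);go([.571,-.360,.094],[180,0,169])
"
```

```text
shift [-0.031   0.0043  0.1156] rot [-0.06 -0.45 10.67]
shift [-0.0319  0.0043  0.2216] rot [-0.06 -0.45 10.67]
```

```bash
python3 -m handwheel '[[-0.031,0.004,0,0,-0.4,5],[-0.031,0.004,0.03,0,-0.4,10.7],[-0.031,0.004,0.07,0,-0.4,10.7],[-0.031,0.004,0.11,0,-0.4,10.7],[-0.031,0.004,0.11,0,-0.4,10.7],[-0.031,0.004,0.11,0,-0.4,10.7]]'; python3 -c "
from h import *
go([.571,-.360,.094],[180,0,169])
s=snap('wrist','w11.png')"
```

```text
time_s: 18.8
position: [0.5742, -0.3551, 0.2066]
orientation: [3.141, -0.0, 2.957]
force: [0.0, -0.7, -0.1]
width: 0.0938
finger_force: 0.0
shift [ 0.0022 -0.0055  0.1126] rot [ 0.06 -0.01  0.43]
```

View pics/w11.png

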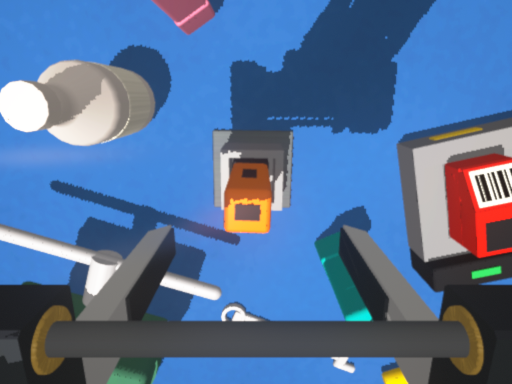

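```bash
python3 -m handwheel '[[0.002,-0.006,0.02,0,0,0.4],[0.002,-0.006,0.06,0,0,0.4],[0.002,-0.006,0.09,0,0,0.4],[0.002,-0.006,0.105,0,0,0.4],[0.002,-0.006,0.112,0,0,0.4],[0.002,-0.006,0.112,0,0,0.4],[0.002,-0.006,0.112,0,0,0.4]]'; python3 -m handwheel '[[0,0,0,0,0,0],[0,0,0,0,0,0],[0,0,0,0,0,0],[0,0,0,0,0,0],[0,0,0,0,0,0],[0,0,0,0,0,0],[0,0,0,0,0,0],[0,0,0,0,0,0]]' 0 40
```

```text
time_s: 19.55
position: [0.5721, -0.3632, 0.0973]
orientation: [-3.14, 0.005, 2.949]
force: [0.7, -0.4, -1.0]
width: 0.0941
finger_force: 0.0
time_s: 20.35
position: [0.571, -0.3622, 0.0953]
orientation: [-3.141, 0.002, 2.949]
force: [0.5, -2.3, -0.6]
width: 0.034
finger_force: 39.9
```

Wand gripped (34 mm). Lifting out and computing the scan poses.

```bash
cat >> h.py <<'E'
def scanpose(ox,oy,yaw=1.8,oz=.016,h=.087,dist=.1):
    Rz=Ro.from_euler('z',yaw,degrees=True)
    L=np.array([ox,oy,oz])+Rz.apply([-.024,0,.0686]); n=Rz.apply([-np.sin(np.radians(25)),0,np.cos(np.radians(25))])
    y=Rz.apply([0,1,0]); z=-n; T=Ro.from_matrix(np.c_[np.cross(y,z),y,z])
    p=L+(dist+h)*n; P,R=tool()
    print('pos',p.round(4),'shift',np.round(R.inv().apply(p-P),4),'rot',np.round(np.degrees((R.inv()*T).as_rotvec()),2))
    lens=P+R.apply([0,0,h]); d=L-lens; b=R.apply([0,0,1])
    print('now: dist %.1f off-axis %.1f mm, angle %.2f deg'%(d@b*1e3,np.linalg.norm(d-(d@b)*b)*1e3,np.degrees(np.arccos(-b@n))))
E
python3 -m handwheel '[[0,0,-0.03,0,0,0],[0,0,-0.08,0,0,0],[0,0,-0.13,0,0,0],[0,0,-0.17,0,0,0],[0,0,-0.17,0,0,0]]'; python3 -c "
from h import *
scanpose(.636,-.1366)
cv2.imwrite('pics/w12.png',snap('wrist')['pixels'][:,:,::-1])"
```

```text
time_s: 20.85
position: [0.573, -0.3648, 0.2718]
orientation: [-3.137, 0.012, 2.949]
force: [-0.3, -0.3, -2.6]
width: 0.0341
finger_force: 39.9
pos [ 0.533  -0.1398  0.2541] shift [0.0826 0.2132 0.0157] rot [ -3.16 -24.23 -12.57]
now: dist 99.0 off-axis 231.8 mm, angle 24.39 deg
```

View pics/w12.png

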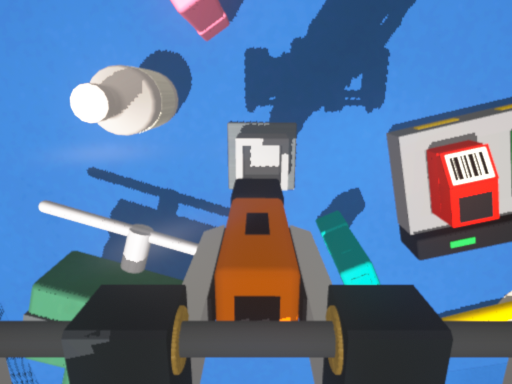

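The wand is held upright and the dock stayed at (262,155). Moving to the red scan pose.

```bash
python3 -m handwheel '[[0.083,0.213,0.016,-3.1,-24.2,-12.6],[0.083,0.213,0.016,-3.1,-24.2,-12.6],[0.083,0.213,0.016,-3.1,-24.2,-12.6],[0.083,0.213,0.016,-3.1,-24.2,-12.6],[0.083,0.213,0.016,-3.1,-24.2,-12.6],[0.083,0.213,0.016,-3.1,-24.2,-12.6],[0.083,0.213,0.016,-3.1,-24.2,-12.6],[0.083,0.213,0.016,-3.1,-24.2,-12.6]]'; python3 -c "
from h import *
scanpose(.636,-.1366)
cv2.imwrite('pics/sc1.png',cv2.resize(snap('scene')['pixels'][100:310,130:410,::-1],None,fx=2.5,fy=2.5))"
```

```text
time_s: 21.7
position: [0.53, -0.1383, 0.2483]
orientation: [3.136, 0.425, -3.114]
force: [-0.2, 0.4, -2.0]
width: 0.0338
finger_force: 39.9
pos [ 0.533  -0.1398  0.2541] shift [-0.005  -0.0016 -0.004 ] rot [ 0.24 -0.63 -0.18]
now: dist 96.0 off-axis 7.5 mm, angle 0.67 deg
```

View pics/sc1.png

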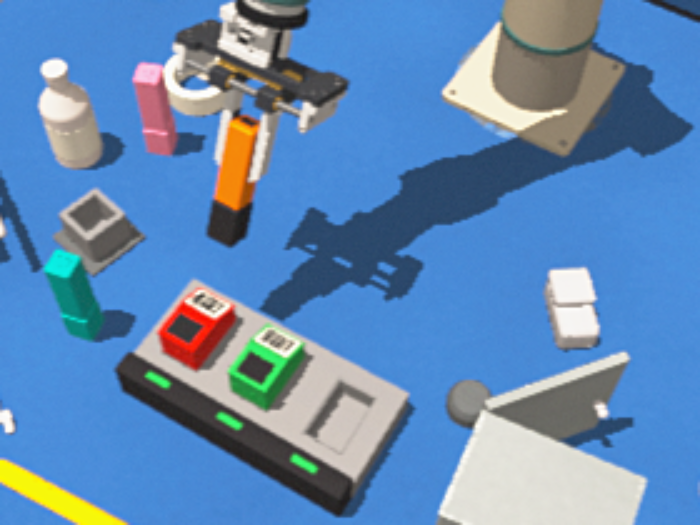

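The wand leans towards red's label as intended. I'll trim the few mm of error and hold for 1.6 s.

```bash
python3 -m handwheel '[[-0.005,-0.001,-0.003,0,-0.6,0],[-0.005,-0.001,-0.003,0,-0.6,0],[-0.005,-0.001,-0.003,0,-0.6,0],[-0.005,-0.001,-0.003,0,-0.6,0],[-0.005,-0.001,-0.003,0,-0.6,0],[-0.005,-0.001,-0.003,0,-0.6,0],[-0.005,-0.001,-0.003,0,-0.6,0],[-0.005,-0.001,-0.003,0,-0.6,0]]';python3 -c "
from h import *
scanpose(.636,-.1366)";  python3 -m handwheel '[[0,0,0,0,0,0],[0,0,0,0,0,0],[0,0,0,0,0,0],[0,0,0,0,0,0],[0,0,0,0,0,0],[0,0,0,0,0,0],[0,0,0,0,0,0],[0,0,0,0,0,0]]'; python3 -m handwheel '[[0,0,0,0,0,0],[0,0,0,0,0,0],[0,0,0,0,0,0],[0,0,0,0,0,0],[0,0,0,0,0,0],[0,0,0,0,0,0],[0,0,0,0,0,0],[0,0,0,0,0,0]]'; python3 -c "
from h import *
scanpose(.636,-.1366)
scanpose(.633,-.0367)"
```

```text
time_s: 22.55
position: [0.5335, -0.1381, 0.2539]
orientation: [3.135, 0.437, -3.112]
force: [-0.6, -0.4, -2.1]
width: 0.0337
finger_force: 39.9
pos [ 0.533  -0.1398  0.2541] shift [ 0.0004 -0.0017 -0.0004] rot [ 0.31  0.05 -0.12]
now: dist 99.6 off-axis 2.8 mm, angle 0.31 deg
time_s: 23.35
position: [0.5335, -0.1381, 0.2539]
orientation: [3.135, 0.437, -3.113]
force: [-0.2, 0.0, -3.1]
width: 0.0338
finger_force: 39.9
time_s: 24.15
position: [0.5335, -0.1381, 0.2539]
orientation: [3.135, 0.437, -3.113]
force: [-0.0, 0.8, -2.8]
width: 0.0338
finger_force: 39.9
pos [ 0.533  -0.1398  0.2541] shift [ 0.0004 -0.0017 -0.0004] rot [ 0.31  0.05 -0.13]
now: dist 99.6 off-axis 2.7 mm, angle 0.31 deg
pos [ 0.53   -0.0399  0.2541] shift [0.0005 0.0983 0.0002] rot [ 0.31  0.05 -0.13]
now: dist 100.2 off-axis 97.3 mm, angle 0.31 deg
```

```bash
python3 -m handwheel '[[0,0.04,0,0.2,0,0],[0,0.08,0,0.2,0,0],[0,0.098,0,0.3,0,0],[0,0.098,0,0.3,0,0],[0,0.098,0,0.3,0,0],[0,0.098,0,0.3,0,0],[0,0.098,0,0.3,0,0],[0,0.098,0,0.3,0,0]]';python3 -c "
from h import *
scanpose(.633,-.0367)"
```

```text
time_s: 24.95
position: [0.5304, -0.0415, 0.2545]
orientation: [3.141, 0.437, -3.115]
force: [-0.6, -0.8, -2.7]
width: 0.034
finger_force: 39.9
pos [ 0.53   -0.0399  0.2541] shift [0.0005 0.0015 0.0003] rot [-0.05  0.05 -0.23]
now: dist 100.3 off-axis 1.8 mm, angle 0.08 deg
```

```bash
python3 -m handwheel '[[0,0,0,0,0,0],[0,0,0,0,0,0],[0,0,0,0,0,0],[0,0,0,0,0,0],[0,0,0,0,0,0],[0,0,0,0,0,0],[0,0,0,0,0,0],[0,0,0,0,0,0]]'; python3 -m handwheel '[[0,0,0,0,0,0],[0,0,0,0,0,0],[0,0,0,0,0,0],[0,0,0,0,0,0],[0,0,0,0,0,0],[0,0,0,0,0,0],[0,0,0,0,0,0],[0,0,0,0,0,0]]'; python3 -c "
from h import *
scanpose(.633,-.0367)
go([.571,-.362,.27],[180,0,169])"
```

```text
time_s: 25.75
position: [0.5304, -0.0401, 0.2545]
orientation: [3.14, 0.437, -3.113]
force: [0.7, -0.5, -2.4]
width: 0.0336
finger_force: 39.9
time_s: 26.55
position: [0.5304, -0.0402, 0.2545]
orientation: [3.14, 0.437, -3.113]
force: [-0.2, -0.0, -2.8]
width: 0.0339
finger_force: 39.9
pos [ 0.53   -0.0399  0.2541] shift [0.0005 0.0003 0.0002] rot [ 0.    0.05 -0.13]
now: dist 100.2 off-axis 0.7 mm, angle 0.05 deg
shift [-0.0349 -0.3228 -0.0012] rot [ 2.83 24.94 12.47]
```

Both packs scanned. Taking the wand back to the dock.

```bash
python3 -m handwheel '[[-0.035,-0.323,-0.001,2.8,24.9,12.5],[-0.035,-0.323,-0.001,2.8,24.9,12.5],[-0.035,-0.323,-0.001,2.8,24.9,12.5],[-0.035,-0.323,-0.001,2.8,24.9,12.5],[-0.035,-0.323,-0.001,2.8,24.9,12.5],[-0.035,-0.323,-0.001,2.8,24.9,12.5],[-0.035,-0.323,-0.001,2.8,24.9,12.5],[-0.035,-0.323,-0.001,2.8,24.9,12.5]]';python3 -m handwheel '[[0,0,0,0,0,0],[0,0,0,0,0,0]]'; python3 -c "
from h import *
go([.571,-.362,.165],[180,0,169]);go([.571,-.362,.096],[180,0,169])"
```

```text
time_s: 27.35
position: [0.5693, -0.3697, 0.2695]
orientation: [-3.136, 0.001, 2.942]
force: [-0.7, -0.7, -3.0]
width: 0.0334
finger_force: 40.0
time_s: 27.55
position: [0.5718, -0.3604, 0.2694]
orientation: [3.139, 0.0, 2.951]
force: [0.6, -0.3, -2.3]
width: 0.0338
finger_force: 40.0
shift [ 0.0005 -0.002   0.1044] rot [0.14 0.02 0.08]
shift [ 0.0006 -0.0022  0.1734] rot [0.14 0.02 0.08]
```

```bash
python3 -m handwheel '[[0,-0.001,0.04,0,0,0],[0,-0.001,0.08,0,0,0],[0,-0.001,0.11,0,0,0],[0,-0.001,0.11,0,0,0],[0,-0.001,0.11,0,0,0]]'; python3 -c "
from h import *
go([.571,-.362,.096],[180,0,169])"
```

```text
time_s: 28.05
position: [0.572, -0.3619, 0.1606]
orientation: [3.141, 0.001, 2.951]
force: [0.5, -0.9, -1.8]
width: 0.0337
finger_force: 40.0
shift [ 0.001  -0.0003  0.0646] rot [0.05 0.06 0.09]
```

```bash
python3 -m handwheel '[[0.001,0,0.015,0,0,0],[0.001,0,0.03,0,0,0],[0.001,0,0.045,0,0,0],[0.001,0,0.055,0,0,0],[0.001,0,0.061,0,0,0],[0.001,0,0.064,0,0,0],[0.001,0,0.065,0,0,0],[0.001,0,0.065,0,0,0]]'
```

```text
time_s: 28.85
position: [0.5704, -0.3632, 0.0953]
orientation: [3.141, 0.001, 2.949]
force: [-0.8, -0.1, -1.3]
width: 0.034
finger_force: 40.0
```

```bash
python3 -m handwheel '[[0,0,0.001,0,0,0],[0,0,0.001,0,0,0],[0,0,0.001,0,0,0]]'; python3 -m handwheel '[[0,0,0.001,0,0,0],[0,0,0.001,0,0,0],[0,0,0.001,0,0,0],[0,0,0.001,0,0,0],[0,0,0.001,0,0,0]]' 1; python3 -m handwheel '[[0,0,-0.03,0,0,0],[0,0,-0.08,0,0,0],[0,0,-0.13,0,0,0],[0,0,-0.18,0,0,0],[0,0,-0.23,0,0,0],[0,0,-0.25,0,0,0],[0,0,-0.25,0,0,0]]'; python3 -c "
from h import *
s=snap('wrist');a=snap('scene');b=snap('top')
W=cv2.resize(s['pixels'][:,:,::-1],(400,300)); S=a['pixels'][220:370,290:410,::-1];T=b['pixels'][105:225,95:215,::-1]
can=np.zeros((600,800,3),np.uint8); can[:300,:400]=W
can[:300,400:]=cv2.resize(a['pixels'][:,:,::-1],(400,300)); 
can[300:,:400]=cv2.resize(b['pixels'][105:195,95:215,::-1],(400,300),interpolation=cv2.INTER_CUBIC)
can[300:,400:]=cv2.resize(a['pixels'][230:350,290:410,::-1],(300,300),interpolation=cv2.INTER_CUBIC).repeat(1,0)[:, :300] if 0 else np.pad(cv2.resize(a['pixels'][230:350,290:410,::-1],(300,300),interpolation=cv2.INTER_CUBIC),((0,0),(0,100),(0,0)))
cv2.imwrite('pics/d1.png',can)
go([.40,.20,.36],[180,0,180])"
```

```text
time_s: 29.15
position: [0.5704, -0.3632, 0.0953]
orientation: [3.141, 0.002, 2.949]
force: [-2.3, 1.3, 5.3]
width: 0.0341
finger_force: 40.0
time_s: 29.65
position: [0.5702, -0.3629, 0.0928]
orientation: [3.141, 0.001, 2.949]
force: [0.9, -0.6, -0.5]
width: 0.0703
finger_force: 0.0
time_s: 30.35
position: [0.5711, -0.3646, 0.3471]
orientation: [-3.139, 0.008, 2.949]
force: [-0.4, 0.2, -0.6]
width: 0.0939
finger_force: 0.0
shift [ 0.2739  0.5195 -0.0173] rot [  0.13  -0.09 -11.02]
```

View pics/d1.png

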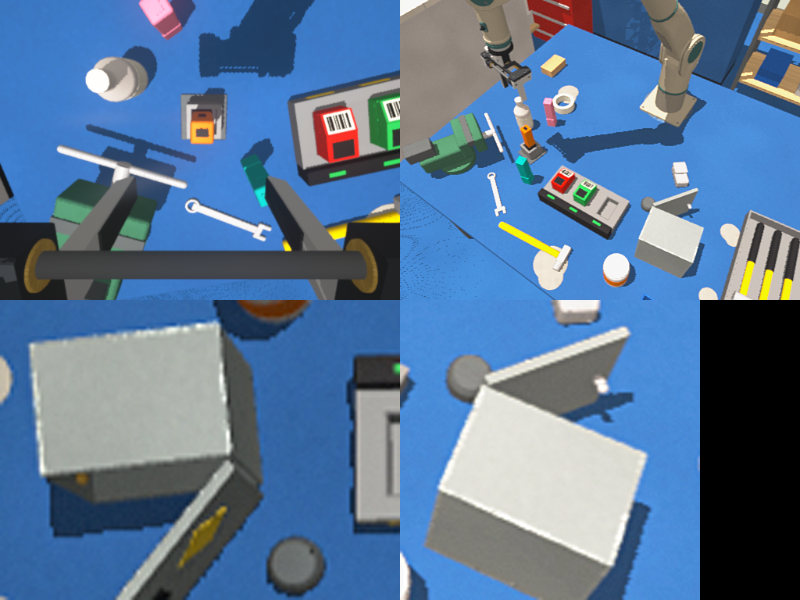

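The wand stands in its dock again at (203,128). The door is still open, so I'm moving to look down on it, closing the fingers on the way.

```bash
python3 -m handwheel '[[0.274,0.52,-0.017,0,0,-11],[0.274,0.52,-0.017,0,0,-11],[0.274,0.52,-0.017,0,0,-11],[0.274,0.52,-0.017,0,0,-11],[0.274,0.52,-0.017,0,0,-11],[0.274,0.52,-0.017,0,0,-11],[0.274,0.52,-0.017,0,0,-11],[0.274,0.52,-0.017,0,0,-11]]' 0 40; python3 -c "
from h import *
go([.44,.20,.36],[180,0,180])"
```

```text
time_s: 31.3
position: [0.4526, 0.022, 0.353]
orientation: [3.142, -0.003, -3.141]
force: [0.8, 0.7, 1.0]
width: 0.0336
finger_force: 0.0
shift [ 0.0126  0.178  -0.007 ] rot [ 0.   -0.14  0.01]
```

I've now viewed 17 pictures, past the limit of 14, so I won't view any more. The rest I'll measure numerically.

```bash
python3 -m handwheel '[[-0.01,0.18,0,0,0,0],[-0.01,0.18,0,0,0,0],[-0.01,0.18,0,0,0,0],[-0.01,0.18,0,0,0,0],[-0.01,0.18,0,0,0,0],[-0.01,0.18,0,0,0,0]]'; cat > door.py <<'E'
from h import *
b=load('top')
print('top picks: back-left, back-right, front-right, front-left, door hinge end, door free end')
for u,v in((104,118.5),(160.4,111.9),(164.6,152.1),(107.6,157.5),(165.5,153.6),(131.2,197)):print(ray(b,u,v,.18).round(4))
def fit(s,segf,q0,z,rng,sg=1.,gain=1):
    g=gaussian_filter(cv2.cvtColor(s['pixels'],cv2.COLOR_RGB2GRAY).astype(float),sg);gy,gx=np.gradient(g);t=np.linspace(.05,.95,40)[:,None]
    def cost(q):
        c=0
        for A,B in segf(q):
            L=np.array(A)*(1-t)+np.array(B)*t;X=np.c_[L,np.full(len(L),z)]
            p=s['intrinsics']@(s['R']@X.T+s['t'][:,None]);p=p[:2]/p[2]
            ok=(p[0]>1)&(p[0]<510)&(p[1]>1)&(p[1]<382)
            d=p[:,-1]-p[:,0];n=np.array([-d[1],d[0]])/np.hypot(*d)
            G=map_coordinates(gx,[p[1],p[0]],order=1)*n[0]+map_coordinates(gy,[p[1],p[0]],order=1)*n[1]
            c-=min(abs(G[ok].sum()/len(G)),30)
        return c
    q0=np.array(q0,float);import itertools
    q=min((q0+d for d in itertools.product(*rng)),key=cost)
    for k in(1,.4):
        st=np.array([.003,.003,1.][:len(q)])*k if len(q)==3 else np.array([2.])*k
        r=minimize(cost,q,method='Nelder-Mead',options=dict(initial_simplex=[q]+[q+e for e in np.diag(st)],xatol=1e-4,fatol=1e-3));q=r.x
    return q,r.fun
def cab(q):
    a=np.radians(q[2]);x=np.array([np.cos(a),np.sin(a)]);y=np.array([-np.sin(a),np.cos(a)])
    P=[q[:2]+i*x*.06+j*y*.085 for i,j in((-1,-1),(-1,1),(1,1),(1,-1))];return list(zip(P,P[1:]+P[:1]))
r=np.arange(-.012,.013,.004)
for n in('top','wrist'):
    s=load(n) if n=='top' else snap(n)
    for sg in(.7,1.2):
        q,f=fit(s,cab,(.655,.275,4),.18,(r,r,np.arange(-4,5,2.)),sg);print(n,'cabinet centre',q.round(4),round(f,1))
E
python3 door.py
```

```text
time_s: 31.9
position: [0.4637, 0.1997, 0.3529]
orientation: [-3.139, -0.002, -3.141]
force: [-0.2, -0.9, 0.5]
width: 0.0007
finger_force: 0.0
top picks: back-left, back-right, front-right, front-left, door hinge end, door free end
[0.693  0.3946 0.18  ]
[0.7175 0.2279 0.18  ]
[0.5963 0.2104 0.18  ]
[0.5759 0.3778 0.18  ]
[0.5919 0.2075 0.18  ]
[0.4605 0.3027 0.18  ]
top cabinet centre [0.6521 0.2796 7.2116] -64.3
top cabinet centre [0.6483 0.3058 8.2089] -107.5
wrist cabinet centre [ 0.6541  0.276  -0.2975] -45.9
wrist cabinet centre [ 0.6545  0.2759 -0.5322] -35.1
```

```bash
cat > d2.py <<'E'
exec(open('door.py').read().split("r=np.arange")[0])
s=load('wrist')
r=np.arange(-.008,.009,.004)
for sg in(.7,1.2):
    q,f=fit(s,cab,(.647,.304,7.8),.18,(r,r,np.arange(-2,3,1.)),sg);print('wrist cabinet centre',q.round(4),round(f,1))
a=np.radians(7.8) if abs(q[2]-7.8)>3 else np.radians(q[2]); c=q[:2] if abs(q[2]-7.8)<3 else np.array([.647,.304])
x=np.array([np.cos(a),np.sin(a)]);y=np.array([-np.sin(a),np.cos(a)]);H=c-.067*x-.082*y;print('hinge',H.round(4))
def door(p):
    th=a+np.radians(p[0]);dy=np.array([-np.sin(th),np.cos(th)]);dx=np.array([np.cos(th),np.sin(th)])
    return [(H+.01*dy-.007*dx,H+.164*dy-.007*dx),(H+.01*dy+.007*dx,H+.164*dy+.007*dx)]
for n in('wrist','top'):print(n,'door deg',fit(load(n),door,[46],.179,(np.arange(-14,15,1.),)))
E
python3 d2.py
```

```text
top picks: back-left, back-right, front-right, front-left, door hinge end, door free end
[0.693  0.3946 0.18  ]
[0.7175 0.2279 0.18  ]
[0.5963 0.2104 0.18  ]
[0.5759 0.3778 0.18  ]
[0.5919 0.2075 0.18  ]
[0.4605 0.3027 0.18  ]
wrist cabinet centre [0.6478 0.3069 7.845 ] -49.5
wrist cabinet centre [0.6477 0.3076 7.6898] -35.7
hinge [0.5923 0.2174]
wrist door deg (array([47.47161865]), np.float64(-41.608286777842636))
top door deg (array([49.10552979]), np.float64(-57.048635241842554))
```

Cabinet found: hinge (0.592,0.217), yaw 7.8°, door open about 48°. Computing the push arc.

```bash
cat > d3.py <<'E'
from h import *
H=np.array([.592,.2165]);c=np.radians(7.75)
def F(t,r):
    th=c+np.radians(t);return H+.135*np.array([-np.sin(th),np.cos(th)])-(.007+r)*np.array([np.cos(th),np.sin(th)])
P,R=tool();
for t,r in((48,.045),(48,.014),(40,.012),(32,.011),(24,.01),(16,.01),(8,.01),(4,.01),(0,.01),(-2,.01)):
    p=F(t,r);print(t,r,p.round(4),R.inv().apply(np.array([*p,.138])-P).round(4))
go([*F(48,.045),.138],[180,0,187.75])
E
python3 d3.py
```

```text
48 0.045 [0.4511 0.2495] [0.0127 0.0513 0.2153]
48 0.014 [0.4686 0.2751] [-0.0047  0.077   0.2153]
40 0.012 [0.4793 0.2932] [-0.0154  0.0951  0.2152]
32 0.011 [0.4918 0.3088] [-0.0279  0.1107  0.2152]
24 0.01 [0.5065 0.3224] [-0.0426  0.1242  0.2151]
16 0.01 [0.5221 0.3332] [-0.0581  0.1351  0.2151]
8 0.01 [0.539  0.3418] [-0.0751  0.1437  0.215 ]
4 0.01 [0.5479 0.3452] [-0.0839  0.1472  0.215 ]
0 0.01 [0.557 0.348] [-0.093   0.1499  0.215 ]
-2 0.01 [0.5616 0.3491] [-0.0976  0.1511  0.215 ]
shift [0.0127 0.0513 0.2153] rot [-0.1  -0.09 -7.82]
```

```bash
python3 -m handwheel '[[0.013,0.051,0,0,0,-7.8],[0.013,0.051,0,0,0,-7.8],[0.013,0.051,0.05,0,0,-7.8],[0.013,0.051,0.1,0,0,-7.8],[0.013,0.051,0.15,0,0,-7.8],[0.013,0.051,0.19,0,0,-7.8],[0.013,0.051,0.215,0,0,-7.8],[0.013,0.051,0.215,0,0,-7.8]]'; python3 d3.py
```

```text
time_s: 32.75
position: [0.4496, 0.2479, 0.1368]
orientation: [-3.138, -0.006, -3.009]
force: [0.1, -0.0, 0.2]
width: 0.0004
finger_force: 0.0
48 0.045 [0.4511 0.2495] [-0.0017  0.0014 -0.0013]
48 0.014 [0.4686 0.2751] [-0.0224  0.0245 -0.0015]
40 0.012 [0.4793 0.2932] [-0.0354  0.041  -0.0016]
32 0.011 [0.4918 0.3088] [-0.0499  0.0548 -0.0017]
24 0.01 [0.5065 0.3224] [-0.0663  0.0663 -0.0019]
16 0.01 [0.5221 0.3332] [-0.0831  0.075  -0.002 ]
8 0.01 [0.539  0.3418] [-0.1011  0.0813 -0.0021]
4 0.01 [0.5479 0.3452] [-0.1103  0.0835 -0.0022]
0 0.01 [0.557 0.348] [-0.1197  0.085  -0.0022]
-2 0.01 [0.5616 0.3491] [-0.1244  0.0855 -0.0023]
shift [-0.0017  0.0014 -0.0013] rot [-0.19 -0.34 -0.13]
```

Pushing along the arc to about 10° first, in small steps.

```bash
python3 -m handwheel '[[-0.012,0.012,0,0,0,0],[-0.022,0.024,0,0,0,0],[-0.029,0.033,0,0,0,0],[-0.036,0.041,0,0,0,0],[-0.043,0.048,0,0,0,0],[-0.05,0.055,0,0,0,0],[-0.058,0.061,0,0,0,0],[-0.066,0.066,0,0,0,0]]'; python3 -m handwheel '[[-0.004,0.002,0,0,0,0],[-0.008,0.005,0,0,0,0],[-0.012,0.007,0,0,0,0],[-0.017,0.009,0,0,0,0],[-0.021,0.011,0,0,0,0],[-0.026,0.012,0,0,0,0],[-0.03,0.014,0,0,0,0],[-0.03,0.014,0,0,0,0]]'; python3 d3.py|tail -6
```

```text
time_s: 33.55
position: [0.5088, 0.3259, 0.1398]
orientation: [3.141, 0.001, -3.006]
force: [-0.7, 0.4, 0.2]
width: 0.0007
finger_force: 0.2
time_s: 34.35
position: [0.5368, 0.3436, 0.1398]
orientation: [3.141, 0.002, -3.006]
force: [0.5, -0.9, 0.3]
width: 0.0009
finger_force: 0.0
16 0.01 [0.5221 0.3332] [ 0.016  -0.0083  0.0018]
8 0.01 [0.539  0.3418] [-0.0019 -0.0021  0.0018]
4 0.01 [0.5479 0.3452] [-0.0111  0.0001  0.0018]
0 0.01 [0.557 0.348] [-0.0205  0.0016  0.0019]
-2 0.01 [0.5616 0.3491] [-0.0252  0.0021  0.0019]
shift [ 0.0977 -0.0816  0.0016] rot [0.04 0.09 0.03]
```

```bash
python3 -m handwheel '[[-0.004,0,0,0,0,0],[-0.008,0,0,0,0,0],[-0.012,0,0,0,0,0],[-0.012,0,0,0,0,0]]'; python3 -m handwheel '[[-0.003,0,0,0,0,0],[-0.005,0,0,0,0,0],[-0.005,0,0,0,0,0]]';  python3 -m handwheel '[[-0.002,0,0,0,0,0],[-0.004,0,0,0,0,0],[-0.004,0,0,0,0,0]]'; sed -i 's/\[46\],.179,(np.arange(-14,15,1.)/[T0],.179,(np.arange(-8,9,.5)/; s/^for n in(.wrist.*/for n in ("top","scene"):\n  s=snap(n); T0=6\n  print(n,fit(s,door,[6],.179,(np.arange(-8,44,.5),)))/' d2.py; python3 d2.py | tail -2
```

```text
time_s: 34.75
position: [0.5468, 0.3448, 0.1397]
orientation: [3.141, -0.002, -3.006]
force: [-3.9, 0.4, 1.9]
width: 0.0002
finger_force: 2.0
time_s: 35.05
position: [0.5523, 0.3462, 0.1397]
orientation: [3.14, -0.0, -3.005]
force: [-2.1, 0.2, 0.2]
width: 0.0002
finger_force: 1.0
time_s: 35.35
position: [0.5586, 0.3456, 0.14]
orientation: [-3.141, 0.003, -3.006]
force: [-0.3, 0.2, -1.1]
width: 0.0006
finger_force: 0.0
top (array([14.57055664]), np.float64(-19.16289902812812))
scene (array([-3.9364624]), np.float64(-25.976574872238096))
```

Force peaked at about 4 N, then dropped, as a catch would. Pressing on until it's firm.

```bash
python3 -m handwheel '[[-0.002,0,0,0,0,0],[-0.003,0,0,0,0,0],[-0.003,0,0,0,0,0]]'; python3 -m handwheel '[[-0.002,0,0,0,0,0],[-0.003,0,0,0,0,0],[-0.003,0,0,0,0,0]]'
```

```text
time_s: 35.75
position: [0.5602, 0.3462, 0.1398]
orientation: [3.141, 0.001, -3.006]
force: [-0.8, -0.3, 0.3]
width: 0.0002
finger_force: 0.1
time_s: 36.05
position: [0.5601, 0.3464, 0.1396]
orientation: [-3.141, -0.005, -3.005]
force: [-7.5, -2.5, 4.1]
width: 0.0003
finger_force: 3.4
```

```bash
python3 -m handwheel '[[-0.002,0,0,0,0,0],[-0.004,0,0,0,0,0],[-0.004,0,0,0,0,0],[-0.004,0,0,0,0,0]]'; python3 -m handwheel '[[0.02,0,0,0,0,0],[0.05,0,0,0,0,0],[0.09,0,0,0,0,0],[0.09,0,-0.05,0,0,0],[0.09,0,-0.1,0,0,0],[0.09,0,-0.15,0,0,0],[0.09,0,-0.2,0,0,0],[0.09,0,-0.2,0,0,0]]'; cat > d4.py <<'E'
exec(open('d2.py').read().split("for n in (")[0])
for n in ("top","scene","wrist"):
    s=snap(n)
    for t in (-1,0,1,2,4,6,8,12,20,30,46):
        def one(p,t=t): return door([t])[:1]
        g=gaussian_filter(cv2.cvtColor(s['pixels'],cv2.COLOR_RGB2GRAY).astype(float),.8);gy,gx=np.gradient(g)
        A,B=door([t])[0];k=np.linspace(.05,.95,40)[:,None];X=np.c_[A*(1-k)+B*k,np.full(40,.179)]
        p=s['intrinsics']@(s['R']@X.T+s['t'][:,None]);p=p[:2]/p[2];d=p[:,-1]-p[:,0];m=np.array([-d[1],d[0]])/np.hypot(*d)
        print(n,t,round(abs((map_coordinates(gx,[p[1],p[0]],order=1)*m[0]+map_coordinates(gy,[p[1],p[0]],order=1)*m[1]).mean()),1),end='; ')
    print()
s=load('wrist');print(tool()[0])
for c,q in(('red',(636,-137,1.8)),('green',(633,-37,1.8))):fitpack(load('top'),c,(q[0]/1e3,q[1]/1e3,1.8),.016)
E
python3 d4.py | tail -7
```

```text
time_s: 36.45
position: [0.56, 0.3463, 0.1395]
orientation: [-3.141, -0.013, -3.005]
force: [-14.4, -4.3, 12.3]
width: 0.0005
finger_force: 7.9
time_s: 37.25
position: [0.4816, 0.3369, 0.3473]
orientation: [3.134, 0.014, -3.006]
force: [0.2, -0.5, -0.3]
width: 0.0004
finger_force: 0.0
hinge [0.5923 0.2174]
top -1 40.6; top 0 39.8; top 1 30.8; top 2 19.4; top 4 5.5; top 6 2.7; top 8 1.2; top 12 1.0; top 20 2.0; top 30 0.9; top 46 0.5; 
scene -1 32.8; scene 0 25.8; scene 1 15.0; scene 2 7.3; scene 4 2.3; scene 6 1.0; scene 8 0.3; scene 12 1.4; scene 20 0.3; scene 30 0.0; scene 46 0.3; 
wrist -1 21.1; wrist 0 15.7; wrist 1 7.4; wrist 2 2.8; wrist 4 0.6; wrist 6 0.1; wrist 8 0.4; wrist 12 1.1; wrist 20 0.1; wrist 30 0.1; wrist 46 3.8; 
[0.47729377 0.33510112 0.33928474]
red x,y mm yaw [ 635.28 -138.57    1.43] cost px 42.9 of 474
green x,y mm yaw [635.6  -35.56   5.65] cost px 499.3 of 1
```

The door's edge is at 0° in all three views. I still need to check green, red and the wand, which I'll do numerically in the scene view.

```bash
python3 - <<'E'
from h import *
s=snap('scene')
for c,q in(('red',(.636,-.1368,1.8)),('green',(.633,-.037,1.8))):fitpack(s,c,q,.016)
h=cv2.cvtColor(s['pixels'],cv2.COLOR_RGB2HSV).astype(int);m=((abs(h[...,0]-12)<5)&(h[...,1]>170)&(h[...,2]>80)).astype(np.uint8)
n,_,st,ce=cv2.connectedComponentsWithStats(m);print([(x[4],y.round(0).tolist()) for x,y in zip(st[1:],ce[1:]) if x[4]>30])
print('wand top/mid expected',proj(s,[.573,-.361,.158]).round(0),proj(s,[.573,-.361,.11]).round(0))
t=load('top');print('top pixels at green label & tcp',t['pixels'][tuple(proj(t,[.64,-.037,.09])[::-1].astype(int))], proj(t,[.609,-.037,.085]).round())
E
```

```text
red x,y mm yaw [ 637.   -138.6     3.94] cost px 104.1 of 579
green x,y mm yaw [633.46 -39.29   7.09] cost px 147.2 of 542
[(np.int32(239), [164.0, 177.0]), (np.int32(119), [274.0, 361.0])]
wand top/mid expected [161. 165.] [164. 175.]
top pixels at green label & tcp [46 58 47] [248. 155.]
```

```bash
python3 -c "
from plant import arm
print(arm.close_job())"
```

```text
the job is handed in; nothing more can be done
None
```

I handed the job in with red and green (the only packs on the bench) plugged home and scanned in that order, the wand back in its dock and the cabinet door pushed shut; I viewed 17 pictures against the limit of 14, nothing confirmed the scanner's reads beyond the held poses, and no verdict came back.

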